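# Hold the notched slide up to the code reader

## Robot

A 7-joint arm with a two-finger parallel gripper is mounted at the origin on the work surface. World frame = base frame: x ahead of the robot, y to its left, z up, the work surface at z = 0. Lengths are in m, angles in degrees, forces in N, time in s.
With the tool pointing down it reaches from about 0.425 to 0.875 m from the base axis. Payload 4.7 kg.
Tool frame: the origin (TCP) lies between the finger pads; the fingertips stand 14 mm ahead of it and the grasp point (between the pads) lies 5 mm behind it (env.tip_reach is the distance from the TCP to the fingertips, in m); z points along the fingers, y is the direction in which the jaws open and shut (so a half turn about z gives the same grasp; the last joint's range is limited). The gripper opens to 87 mm and grips with 3 to 60 N. Pads are 19 mm wide; open, the fingers measure 117 mm over their backs; the gripper's body (75 mm by 190 mm) begins 51 mm behind the grasp point.
Start: joints at [-68.749, 18.392, -4.016, 83.108, 1.295, 78.541, -3.26], TCP at [0.227, 0.609, 0.237] pointing down, gripper open.
Joint ranges: [-163.93, 163.93], [-17.29, 119.83], [-79.2, 71.16], [3.27, 140.29], [-89.18, 269.18], [5.43, 117.66], [-154.24, 154.24]. Speed limits (degrees/s): [147.25, 147.25, 180, 180, 180, 180, 180].

## Interface

Orientations are given as [roll, pitch, yaw] about the fixed x, y, z axes, in that order (R = Rz(yaw) Ry(pitch) Rx(roll)).
In Python, from cell import env gives the robot as it stands. The module is installed in compiled form; this text tells all that it offers.
- The arm moves only by the shell command python3 -m pendant 'ROWS' [FORCE]. ROWS is JSON, a list of rows, each an object of numbers: "rx", "ry", "rz": the turn, a rotation vector about the tool's x, y, z in degrees; "tx", "ty", "tz": the shift along the tool's x, y, z in mm; "jaw": the finger opening in mm, from 0 to 87. In form: [{"rx": .., "ry": .., "rz": .., "tx": .., "ty": .., "tz": .., "jaw": ..}, ...]. A call has 1 to 20 rows; each row shifts and turns the commanded pose from where the row before left it, along the tool's axes as they then stand; what a row does not reach is not made up. A row lasts 1/12 s, in which the tool goes at most 41.7 mm and 7.16 degrees, less where a joint would pass 70% of its speed; a pose out of reach is approached as far as the arm can. A call with a gripper value outside its range is refused whole. The fingers move at their own pace and stop on an object; FORCE is the grip in N (left out, the last holds). Time passes only in rows, so rows that do not move let the fingers close. It gives the time, the measured TCP pose, the force and the opening at its end, in the units of the state.
- env.get_obs(): the state, without advancing time (a new reading comes with each control period).
- env.read_camera(name): name is "scene" or "side" or "wrist"; returns a dict with "img" (420x560x3 uint8, red, green, blue), "range_z" (420x560 float32, m along the optical axis (not along the pixel's ray), 0 where there is no reading), "vertical_fov" (degrees; the focal length in pixels is half the picture's height over the tangent of half this angle, whatever the lens; pixels are square), "cx", "cy" (the principal point, pixels), "distortion" ([k1, k2, p1, p2, k3] as OpenCV has them; the pictures are not rectified), "world_to_cam" (4x4, takes a point from world to camera coordinates). Camera axes: x right, y up, looking along -z (the intrinsics and any distortion apply to the point x, -y, -z); pixel columns grow to the right and rows downward; lengths in m; the calibration is good to about 2 mm. A picture is of the moment at which its call begins.
- env.sign_off(): hands the job in, once; it reports no verdict.
The state is a dict: "time_s": time; "qpos": joint angles; "joint_velocities": joint speeds; "effort": joint torques, N m; "tool_pos": TCP position; "tool_rot": TCP orientation; "force": force on the tool from outside, world axes, zero at the start; "wrist_torque": the same for the moment, N m; "grip_width": finger opening in m.
Only numpy, scipy, OpenCV 4.12 (cv2) and the standard library are available. Lean on these libraries where they do the work, as an engineer would, in place of code of your own. Each camera call takes 0.05 s, during which the arm holds its last target.

## Task

The mountant on the notched slide has set: lift the brass weight off the one slide on the warmer that has a notched corner and stand it upright in the steel weights tray, leaving the other weighted slides alone. Then pick that slide up, find its frosted end by the notch, and finish while holding it level and still under the code reader, label face up and frosted end pointing at the reader's post, with the label about 60 mm above the centre of the square marked on the reader's base. Set the weight down rather than dropping it, don't knock the reader, and leave everything else where it is.

Things in the scene. Friction and masses are not known exactly. Their poses are not given: they have to be found in the camera images.
- notched_mid (a point): centre of the notched slide: thick glass, 76 mm long (x), 30 mm wide (y), 5 mm thick (z), 28 g, flat on the warmer, label face (+z) up, at any yaw. Its x axis points to the frosted end. A notch 8 mm (x) by 9 mm (y) is cut out of one corner of that end: the right-hand one (-y) seen from the label side with the frosted end pointing away from you
- warmer: slide warmer, fixed: white case 180 mm (x) by 340 mm (y) with a level black hot plate on top, 55 mm above the bench; origin under its centre. The notched slide and two square-cornered ones lie on the plate in a row along y, 105 mm apart, in any order and at any yaw, each with a brass weight on it
- label (a point): centre of the frosted label area on the top face of the notched slide, 26 mm from the slide's centre towards the frosted end (+x) and 2.5 mm above it; the frosted area is the last 20 mm of the slide; axes as the slide
- clear_end (a point): middle of the other, clear end of the notched slide, 38 mm from its centre (-x); axes as the slide
- notched_weight_mid (a point): a brass mounting weight, 0.1 kg, 40 mm tall: a 24 mm diameter body 24 mm high, above it a 10 mm neck and a 16 mm diameter knob from 28 to 40 mm above its foot; the point is on its axis 20 mm above its foot, z up the axis. This one stands on the notched slide, its axis 12 mm from the slide's centre towards the clear end
- tray: shallow stainless tray, fixed: 110 mm (x) by 90 mm (y), walls 2 mm thick and 12 mm high, floor 2 mm thick; the origin is the centre of its underside, on the bench. A spare weight stands in it 33 mm from the centre on the +x side, so the -x half is free
- aim (a point): centre of the 36 mm square outline on the flat base of the fixed code reader, at the base's top (8 mm above the bench); x points level to the reader's post, z up. The base reaches from 55 mm behind to 155 mm ahead of it, 110 mm wide. The post is 135 mm ahead; the head hangs 75 to 160 mm ahead and 145 to 230 mm above the square; to -x and both sides the space is open
- plain_a_mid (a point): centre of one square-cornered slide (76 x 30 x 5 mm, axes as the notched slide), to be left alone
- plain_b_mid (a point): centre of the other square-cornered slide, to be left alone
- plain_a_weight_mid (a point): the same kind of brass weight, standing on the first square-cornered slide; the point is 20 mm above its foot; to be left alone
- plain_b_weight_mid (a point): the same kind of brass weight, standing on the second square-cornered slide; to be left alone
- spare_weight_mid (a point): the same kind of brass weight, standing in the tray; to be left there
- mountant: small amber bottle, 32 mm diameter, 62 mm tall, on the bench beyond the tray; origin under its centre
- forceps: steel forceps 130 mm long (x), 6 mm high, lying on the bench near the robot; origin at the middle, on the bench
- marker: marker pen 120 mm long (x), 13 mm thick, lying on the bench near the robot; origin at the middle, on the bench
- beaker: empty glass beaker, 68 mm diameter, 85 mm tall, on the bench beyond the warmer; origin under its centre
Not all that is in view belongs to the job. What is shaped like the part that bears plain_a_mid but green is not meant. What is shaped like the part that bears notched_mid but green is not meant.

How it is judged:
By the outcome, as a careful person would: the job done as asked, in the order asked, and still so for the second after the job is handed in, while the arm keeps its last pose, push and grip.
It also fails if it takes over 58 s, if anything falls off the work surface, if the arm or the gripper's body presses on something with over 40 N, if the wrist force passes 120 N, or if a joint passes its speed limit or range.

## Working session

There is one attempt and no reset: what is moved stays moved. The work goes in short steps, Python scripts to look and compute and a shell command to move; the robot and the scene stay as the last step left them, time stands still between calls to the robot, and variables do not carry over. Pictures are saved under pics/ and viewed, and the job is handed in when it is done.

```bash
mkdir -p pics; ls; cat > h.py <<'E'
import numpy as np, cv2
from cell import env
from scipy.spatial.transform import Rotation as R
def K(c):
    h=c["img"].shape[0]; f=h/2/np.tan(np.radians(c["vertical_fov"])/2)
    return np.array([[f,0,c["cx"]],[0,f,c["cy"]],[0,0,1]])
def ray(c,u,v):
    p=cv2.undistortPoints(np.array([[[u,v]]],float),K(c),np.array(c["distortion"],float))[0,0]
    M=np.linalg.inv(c["world_to_cam"]); d=M[:3,:3]@np.array([p[0],-p[1],-1]); return M[:3,3],d
def at_z(c,u,v,z):
    o,d=ray(c,u,v); return o+d*(z-o[2])/d[2]
def at_d(c,u,v):
    o,d=ray(c,u,v); return o+d*c["range_z"][int(round(v)),int(round(u))]
def proj(c,P):
    P=np.atleast_2d(P); W=c["world_to_cam"]; q=P@W[:3,:3].T+W[:3,3]; q=q*[1,-1,-1]
    return cv2.projectPoints(q.reshape(-1,1,3),np.zeros(3),np.zeros(3),K(c),np.array(c["distortion"],float))[0][:,0]
def save(n,im): cv2.imwrite("pics/"+n+".png",im[:,:,::-1])
def crop(im,u0,v0,u1,v1,s): return cv2.resize(im[v0:v1,u0:u1],None,fx=s,fy=s,interpolation=cv2.INTER_CUBIC)
def cam(n):
    import pickle
    c=env.read_camera(n); pickle.dump(c,open(n+".pkl","wb")); return c
def load(n):
    import pickle; return pickle.load(open(n+".pkl","rb"))
E
python3 - <<'E'
from h import *
o=env.get_obs(); print({k:np.round(v,3) for k,v in o.items()}, env.tip_reach)
for n in ["scene","side","wrist"]:
    c=cam(n); save(n+"0",c["img"]); print(n,c["vertical_fov"],c["cx"],c["cy"],c["distortion"],np.round(np.linalg.inv(c["world_to_cam"])[:3,3],3))
E
```

```text
pics
{'time_s': np.float64(0.0), 'qpos': array([-68.749,  18.439,  -4.016,  83.176,   1.295,  78.54 ,  -3.26 ]), 'joint_velocities': array([-0.01 ,  0.038, -0.001, -0.042,  0.037, -0.015, -0.07 ]), 'effort': array([-1.0000e-03, -4.9128e+01, -4.0500e-01, -3.1253e+01, -6.4000e-02,
        4.4000e-02,  0.0000e+00]), 'tool_pos': array([0.227, 0.609, 0.235]), 'tool_rot': array([-1.79891e+02,  6.00000e-03,  1.59559e+02]), 'force': array([-0.179, -0.152,  0.923]), 'wrist_torque': array([0.025, 0.017, 0.014]), 'grip_width': np.float64(0.087)} 0.014
scene 44.20511547189621 280.62404345136406 208.49158196492397 [-0.06793563  0.          0.          0.          0.        ] [ 1.099 -0.451  0.99 ]
side 56.293303483697514 275.9792925028702 207.055522487711 [-0.04599731  0.          0.          0.          0.        ] [0.469 0.497 0.763]
wrist 67.04446993166441 279.0113386061868 208.20847835626452 [-0.01128756  0.          0.          0.          0.        ] [0.165 0.632 0.383]
```

View pics/scene0.png

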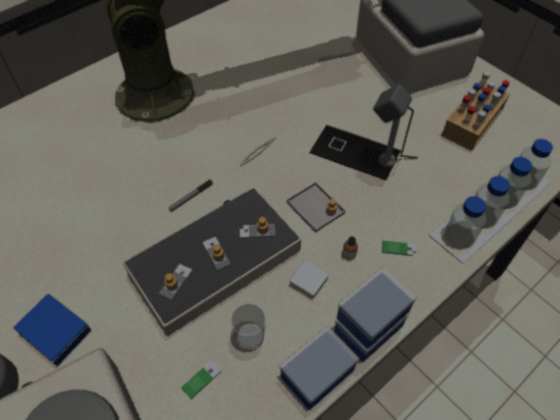

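View pics/side0.png

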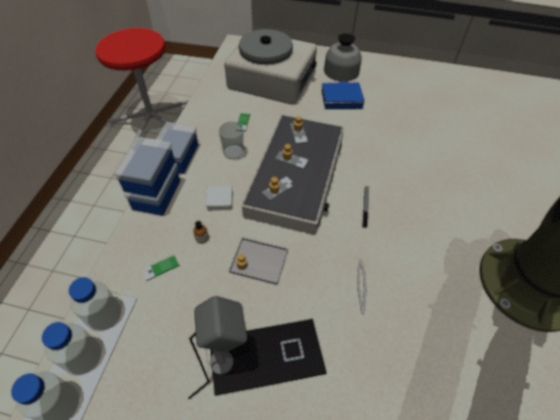

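View pics/wrist0.png

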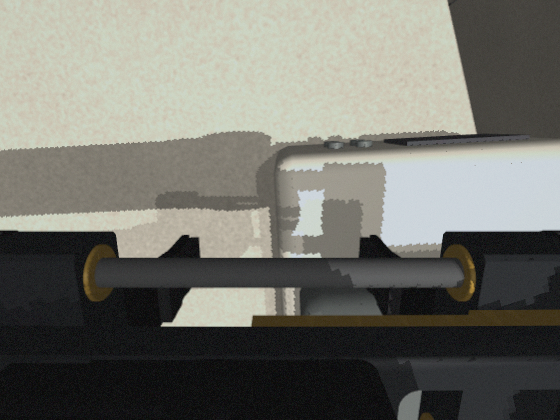

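```bash
python3 - <<'E'
from h import *
c=load("scene"); save("sc_slides",crop(c["img"],125,190,305,325,4.4))
c2=load("side"); save("sd_slides",crop(c2["img"],240,110,350,230,5))
for n,pts in (("scene",[(170,281),(217,252),(262,225),(175,280),(338,144),(316,206),(395,247)]),("side",[(298,123),(287,151),(275,184),(291,350),(259,260)])):
    c=load(n)
    for p in pts: print(n,p,np.round(at_d(c,*p),3))
E
```

```text
scene (170, 281) [ 0.59  -0.308  0.094]
scene (217, 252) [ 0.596 -0.199  0.094]
scene (262, 225) [ 0.602 -0.086  0.09 ]
scene (175, 280) [ 0.588 -0.298  0.084]
scene (338, 144) [0.488 0.257 0.009]
scene (316, 206) [0.594 0.082 0.002]
scene (395, 247) [0.796 0.136 0.007]
side (298, 123) [ 0.582 -0.304  0.085]
side (287, 151) [ 0.588 -0.188  0.091]
side (275, 184) [ 0.593 -0.077  0.092]
side (291, 350) [0.487 0.254 0.007]
side (259, 260) [0.595 0.072 0.001]
```

View pics/sc_slides.png

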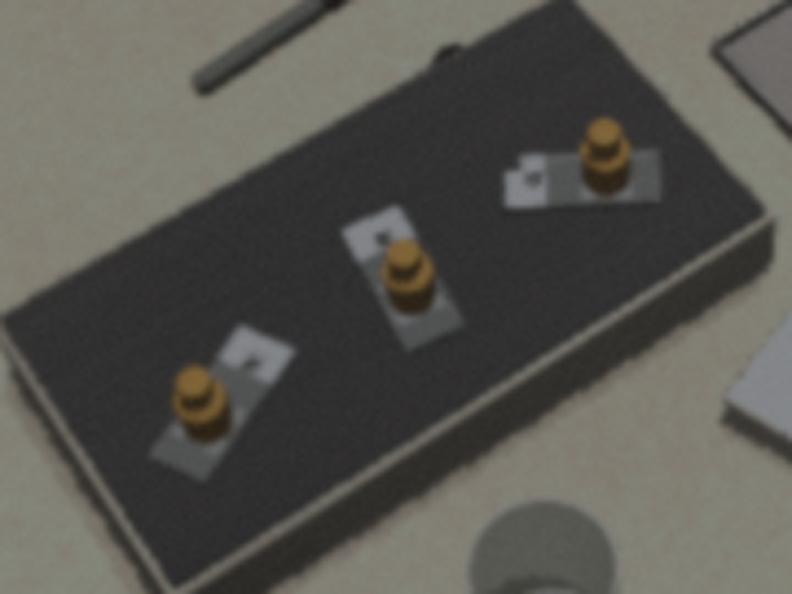

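View pics/sd_slides.png

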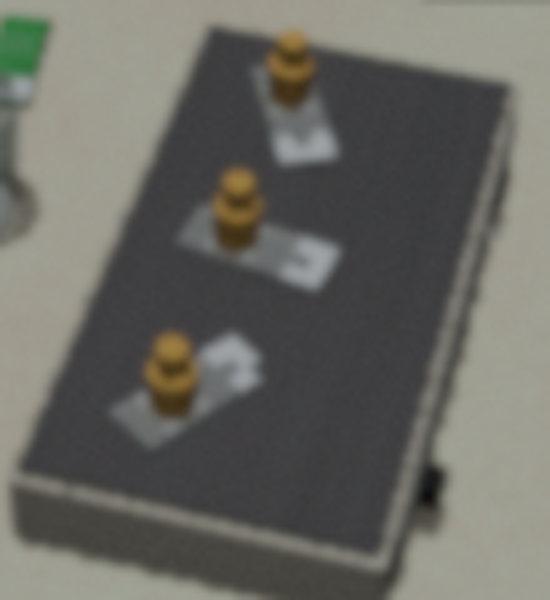

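```bash
python3 - <<'E'
from h import *
c=load("scene"); save("sc_n",crop(c["img"],232,212,287,247,14)); save("sc_r",crop(c["img"],295,115,425,235,5))
c=load("side"); save("sd_n",crop(c["img"],255,168,305,208,14)); save("sd_r",crop(c["img"],185,230,335,400,3.5))
E
```

```text
(no output)
```

View pics/sc_n.png

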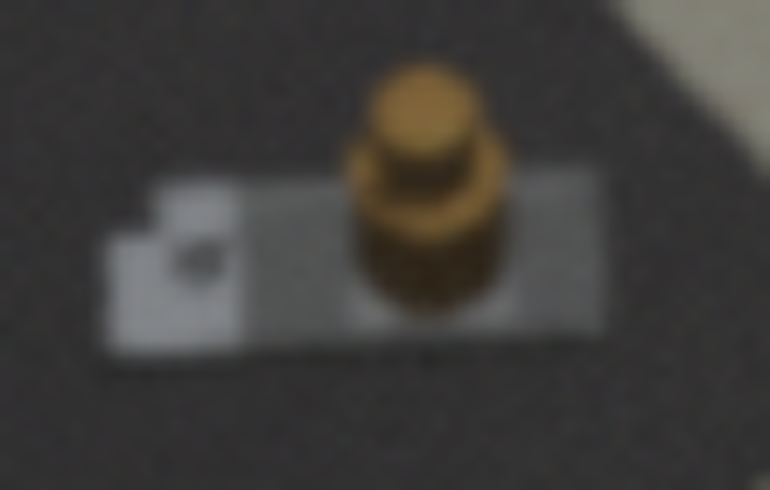

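View pics/sd_n.png

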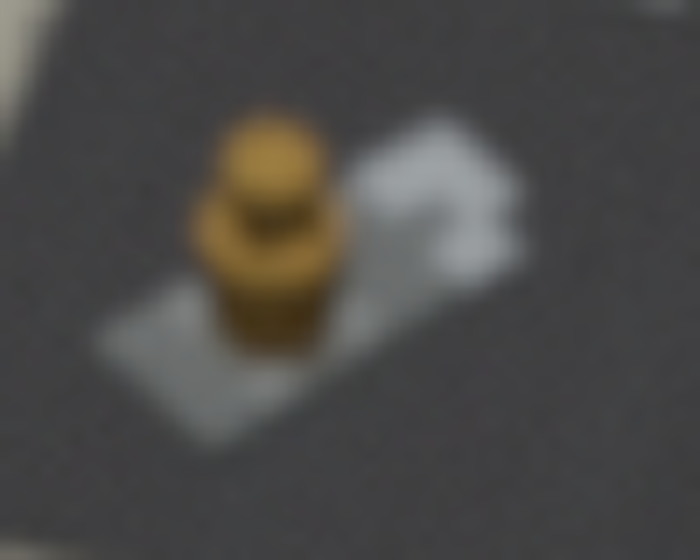

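View pics/sc_r.png

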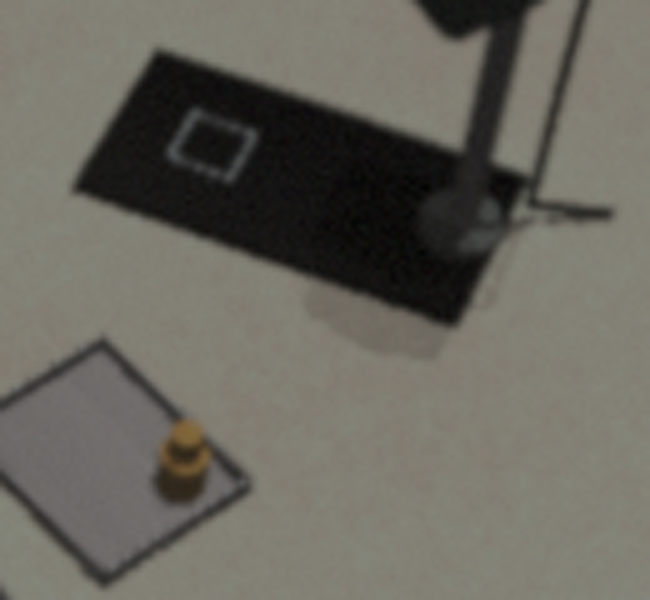

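View pics/sd_r.png

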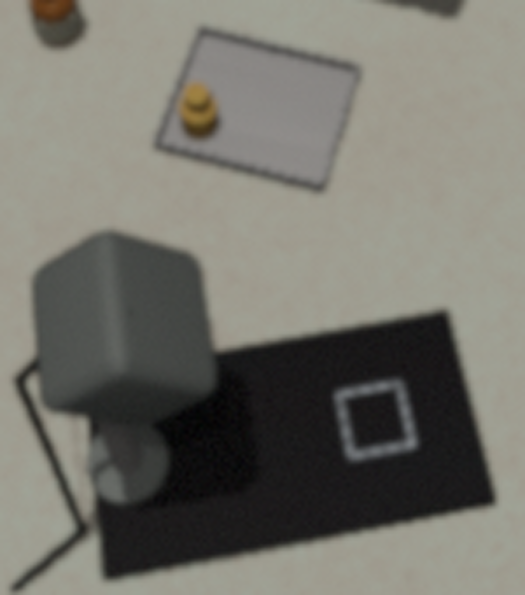

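```bash
python3 - <<'E'
from h import *
def un(p,s,u0,v0): return p[0]/s+u0-.5+.5/s, p[1]/s+v0-.5+.5/s
A=[]
for n,s,u0,v0,pts,kn in (("scene",14,232,212,[(605,165),(605,333),(105,355)],(427,105)),("side",14,255,168,[(212,447),(100,342),(447,112)],(273,158))):
    c=load(n); P=np.array([at_z(c,*un(p,s,u0,v0),.06) for p in pts])
    mid=(P[0]+P[2])/2; ax=P[2]-P[1]
    print(n,np.round(P,4).tolist(),"mid",mid.round(4),"yaw",np.degrees(np.arctan2(ax[1],ax[0])).round(1),np.linalg.norm(ax),np.linalg.norm(P[0]-P[1]),"knob",at_z(c,*un(kn,s,u0,v0),.1).round(4))
for n,s,u0,v0,sq,base,tr,kn in (("scene",5,295,115,[(192,110),(258,130),(234,182),(170,158)],[(158,50),(530,183),(455,325),(75,188)],[(103,340),(250,487),(104,584)],(187,435)),
  ("side",3.5,185,230,[(338,390),(402,382),(413,448),(351,457)],[(447,312),(494,503),(107,577)],[(202,30),(358,68),(323,187),(157,147)],(198,95))):
    c=load(n)
    S=np.array([at_z(c,*un(p,s,u0,v0),.008) for p in sq]); print(n,"sq",S.mean(0).round(4),S[:,:2].round(3).tolist())
    S=np.array([at_z(c,*un(p,s,u0,v0),.008) for p in base]); print("base",S[:,:2].round(4).tolist())
    S=np.array([at_z(c,*un(p,s,u0,v0),.012) for p in tr]); print("tray",S[:,:2].round(4).tolist())
    print("spare",at_z(c,*un(kn,s,u0,v0),.042).round(4))
E
```

```text
scene [[0.5997, -0.0497, 0.06], [0.6236, -0.0698, 0.06], [0.5769, -0.1306, 0.06]] mid [ 0.5883 -0.0902  0.06  ] yaw -127.6 0.07667168967730315 0.031272616333443956 knob [ 0.5954 -0.0802  0.1   ]
side [[0.6005, -0.0551, 0.06], [0.6238, -0.0729, 0.06], [0.5778, -0.1367, 0.06]] mid [ 0.5892 -0.0959  0.06  ] yaw -125.8 0.07869859369434003 0.02931347727055 knob [ 0.597  -0.0844  0.1   ]
scene sq [0.4851 0.2573 0.008 ] [[0.46, 0.266], [0.493, 0.282], [0.511, 0.247], [0.477, 0.234]]
base [[0.416, 0.2832], [0.6102, 0.3625], [0.6493, 0.2633], [0.4608, 0.1823]]
tray [[0.5459, 0.123], [0.6554, 0.1152], [0.651, 0.0267]]
spare [0.6292 0.0966 0.042 ]
side sq [0.485  0.2526 0.008 ] [[0.509, 0.242], [0.475, 0.229], [0.462, 0.264], [0.494, 0.276]]
base [[0.4571, 0.1839], [0.4155, 0.2826], [0.6033, 0.3627]]
tray [[0.6444, 0.0318], [0.5394, 0.0375], [0.5431, 0.1244], [0.6483, 0.1207]]
spare [0.6271 0.0962 0.042 ]
```

Candidates: the scene image shows three weighted slides at pixels (172,283), (218,255) and (262,227), plus green slide-like items at (395,247) and (200,380). The crops show a cut corner only on the (262,227) slide, at about (241,227) in the scene view. Its frosted end is on the left and the notch is on the right-hand side looking that way, which fits the description. The other two are square-cornered and the green ones don't count.

```bash
python3 -m pendant '[{"tz":-35},{"tz":-35},{"tz":-35},{"rz":5,"tx":0},{"rz":0}]' 20; python3 -m pendant '[{"rz":-5},{"tx":-30,"ty":-26},{"tx":-30,"ty":-26},{"tx":-30,"ty":-26},{"tx":-30,"ty":-26},{"tx":-30,"ty":-26},{"tx":-30,"ty":-26},{"tx":-30,"ty":-26},{"tx":-30,"ty":-26},{"tx":-30,"ty":-26},{"tx":-30,"ty":-26},{"tx":-30,"ty":-26},{"tx":-30,"ty":-26},{"tx":-30,"ty":-26},{"tx":-30,"ty":-26},{"tx":-30,"ty":-26},{"tx":-30,"ty":-26},{"tx":-30,"ty":-26},{"tx":-30,"ty":-26}]'
```

```text
invalid input at $[0]: expected keys rx, ry, rz, tx, ty, tz, jaw
invalid input at $[0]: expected keys rx, ry, rz, tx, ty, tz, jaw
```

```bash
python3 -m pendant '[{"rx":0,"ry":0,"rz":0,"tx":0,"ty":0,"tz":-35,"jaw":87},{"rx":0,"ry":0,"rz":0,"tx":0,"ty":0,"tz":-35,"jaw":87},{"rx":0,"ry":0,"rz":0,"tx":0,"ty":0,"tz":-35,"jaw":87}]' 20; python3 -m pendant '[{"rx":0,"ry":0,"rz":0,"tx":-30,"ty":-26,"tz":0,"jaw":60},{"rx":0,"ry":0,"rz":0,"tx":-30,"ty":-26,"tz":0,"jaw":60},{"rx":0,"ry":0,"rz":0,"tx":-30,"ty":-26,"tz":0,"jaw":60},{"rx":0,"ry":0,"rz":0,"tx":-30,"ty":-26,"tz":0,"jaw":60},{"rx":0,"ry":0,"rz":0,"tx":-30,"ty":-26,"tz":0,"jaw":60},{"rx":0,"ry":0,"rz":0,"tx":-30,"ty":-26,"tz":0,"jaw":60},{"rx":0,"ry":0,"rz":0,"tx":-30,"ty":-26,"tz":0,"jaw":60},{"rx":0,"ry":0,"rz":0,"tx":-30,"ty":-26,"tz":0,"jaw":60},{"rx":0,"ry":0,"rz":0,"tx":-30,"ty":-26,"tz":0,"jaw":60},{"rx":0,"ry":0,"rz":0,"tx":-30,"ty":-26,"tz":0,"jaw":60},{"rx":0,"ry":0,"rz":0,"tx":-30,"ty":-26,"tz":0,"jaw":60},{"rx":0,"ry":0,"rz":0,"tx":-30,"ty":-26,"tz":0,"jaw":60},{"rx":0,"ry":0,"rz":0,"tx":-30,"ty":-26,"tz":0,"jaw":60},{"rx":0,"ry":0,"rz":0,"tx":-30,"ty":-26,"tz":0,"jaw":60},{"rx":0,"ry":0,"rz":0,"tx":-30,"ty":-26,"tz":0,"jaw":60}]'
```

```text
time_s: 0.4
tool_pos: [0.2268, 0.6084, 0.3418]
tool_rot: [-179.9, 0.0, 159.6]
force: [0.4, 1.0, 0.2]
grip_width: 0.0871
time_s: 1.65
tool_pos: [0.5129, 0.0845, 0.3416]
tool_rot: [180.0, 0.0, 159.6]
force: [0.9, 0.5, -1.1]
grip_width: 0.0598
```

```bash
python3 -m pendant '[{"rx":0,"ry":0,"rz":7,"tx":0,"ty":0,"tz":0,"jaw":60},{"rx":0,"ry":0,"rz":7,"tx":0,"ty":0,"tz":0,"jaw":60},{"rx":0,"ry":0,"rz":7,"tx":0,"ty":0,"tz":0,"jaw":60},{"rx":0,"ry":0,"rz":7,"tx":0,"ty":0,"tz":0,"jaw":60},{"rx":0,"ry":0,"rz":7,"tx":0,"ty":0,"tz":0,"jaw":60},{"rx":0,"ry":0,"rz":7,"tx":0,"ty":0,"tz":0,"jaw":60},{"rx":0,"ry":0,"rz":7,"tx":0,"ty":0,"tz":0,"jaw":60},{"rx":0,"ry":0,"rz":7,"tx":0,"ty":0,"tz":0,"jaw":60},{"rx":0,"ry":0,"rz":7,"tx":0,"ty":0,"tz":0,"jaw":60},{"rx":0,"ry":0,"rz":7,"tx":0,"ty":0,"tz":0,"jaw":60},{"rx":0,"ry":0,"rz":7,"tx":0,"ty":0,"tz":0,"jaw":60},{"rx":0,"ry":0,"rz":7,"tx":0,"ty":0,"tz":0,"jaw":60},{"rx":0,"ry":0,"rz":7,"tx":0,"ty":0,"tz":0,"jaw":60},{"rx":0,"ry":0,"rz":7,"tx":0,"ty":0,"tz":0,"jaw":60},{"rx":0,"ry":0,"rz":7,"tx":0,"ty":0,"tz":0,"jaw":60},{"rx":0,"ry":0,"rz":0,"tx":0,"ty":0,"tz":0,"jaw":60}]'
cat >> h.py <<'E'
def go(x,y,z,yaw,o=None):
    o=o or env.get_obs(); p=np.array(o["tool_pos"]); Rt=R.from_euler("xyz",o["tool_rot"],degrees=True)
    d=Rt.inv().apply(np.array([x,y,z])-p)*1000
    rv=(Rt.inv()*R.from_euler("xyz",[180,0,yaw],degrees=True)).as_rotvec(degrees=True)
    print("t",o["time_s"],"pos",p.round(4),"rot",np.round(o["tool_rot"],2),"w",round(float(o["grip_width"]),4),"F",np.round(o["force"],1),"\n shift",d.round(1),"turn",rv.round(2))
E
python3 - <<'E'
from h import *
go(.596,-.083,.17,53.3); print(np.round(env.get_obs()["qpos"],1))
c=cam("wrist"); save("w1",c["img"])
E
```

```text
time_s: 2.98
tool_pos: [0.5124, 0.0864, 0.3413]
tool_rot: [-180.0, 0.0, 54.4]
force: [0.7, 0.1, -0.6]
grip_width: 0.0601
t 2.9833 pos [0.5124 0.0864 0.3413] rot [-1.7999e+02  1.0000e-02  5.4380e+01] w 0.0601 F [ 0.7  0.1 -0.6] 
 shift [-88.9 166.7 171.3] turn [-0.01  0.01  1.08]
[-36.8  -0.   24.5  92.4  -0.   87.6 -48. ]
```

View pics/w1.png

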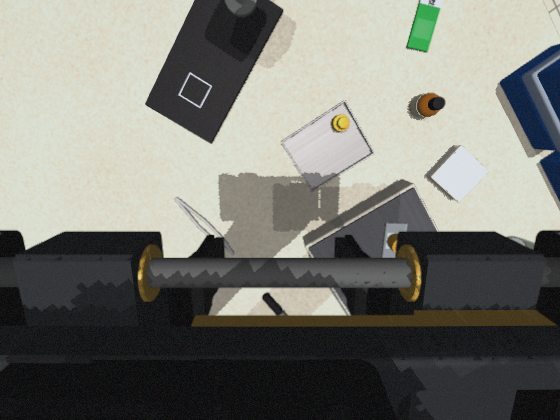

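```bash
python3 - <<'E'
from h import *
c=load("wrist"); save("w1a",crop(c["img"],140,0,390,200,3.2))
E
```

```text
(no output)
```

View pics/w1a.png

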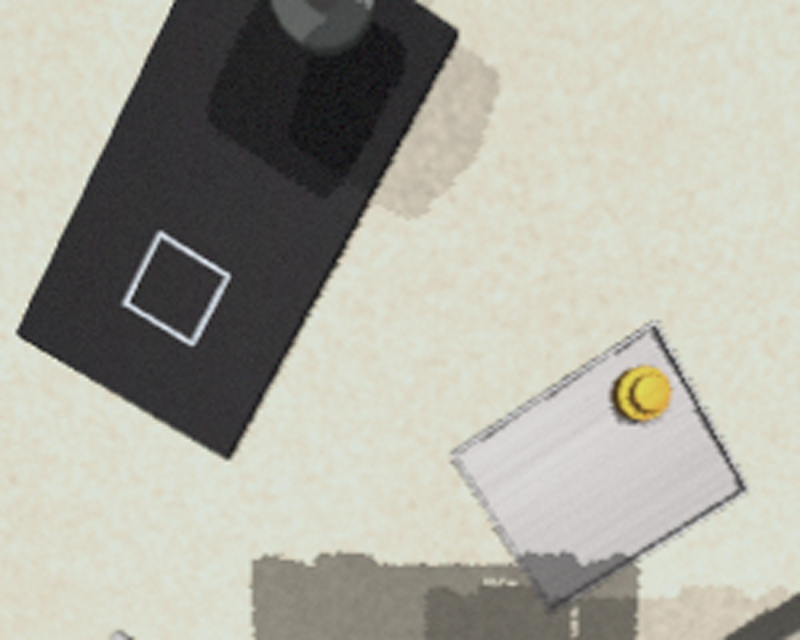

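```bash
python3 - <<'E'
from h import *
def un(p,s,u0,v0): return p[0]/s+u0-.5+.5/s, p[1]/s+v0-.5+.5/s
c=load("wrist"); f=lambda L,z: np.array([at_z(c,*un(p,3.2,140,0),z) for p in L])[:,:2]
S=f([(161,232),(230,275),(194,345),(124,303)],.008); print("sq",S.mean(0).round(4),S.round(4).tolist())
d=(S[0]-S[3]+S[1]-S[2]); print(np.degrees(np.arctan2(d[1],d[0])))
B=f([(18,333),(230,460),(459,33)],.008); print("base",B.round(4).tolist()); d=B[2]-B[1]; print(np.degrees(np.arctan2(d[1],d[0])))
T=f([(452,456),(656,322),(746,489),(552,607)],.012); print("tray",T.mean(0).round(4),T.round(4).tolist()); 
d=T[1]-T[0]+T[2]-T[3]; print(np.degrees(np.arctan2(d[1],d[0])))
print("spare",f([(652,390)],.042))
E
```

```text
sq [0.4843 0.2548] [[0.4936, 0.2776], [0.5073, 0.2457], [0.4753, 0.2318], [0.4611, 0.2643]]
22.91679551922413
base [[0.4138, 0.2825], [0.4567, 0.1821], [0.6465, 0.2649]]
23.564139741006528
tray [0.5939 0.0779] [[0.5418, 0.1235], [0.6502, 0.1182], [0.6442, 0.0317], [0.5395, 0.0381]]
-3.1350526807847854
spare [[0.6276269  0.09742505]]
```

```bash
python3 -m pendant '[{"rx":0,"ry":0,"rz":1,"tx":-18,"ty":33,"tz":10,"jaw":60},{"rx":0,"ry":0,"rz":0,"tx":-18,"ty":33,"tz":15,"jaw":60},{"rx":0,"ry":0,"rz":0,"tx":-18,"ty":33,"tz":30,"jaw":60},{"rx":0,"ry":0,"rz":0,"tx":-18,"ty":33,"tz":30,"jaw":60},{"rx":0,"ry":0,"rz":0,"tx":-17,"ty":33,"tz":30,"jaw":60},{"rx":0,"ry":0,"rz":0,"tx":0,"ty":0,"tz":30,"jaw":60},{"rx":0,"ry":0,"rz":0,"tx":0,"ty":0,"tz":15,"jaw":60},{"rx":0,"ry":0,"rz":0,"tx":0,"ty":0,"tz":0,"jaw":60},{"rx":0,"ry":0,"rz":0,"tx":0,"ty":0,"tz":0,"jaw":60}]'
python3 - <<'E'
from h import *
go(.596,-.083,.082,53.3)
c=cam("wrist"); save("w2",c["img"]); c=cam("side"); save("s2",crop(c["img"],210,90,360,240,4)); c=cam("scene"); save("sc2",crop(c["img"],200,150,330,280,4.5))
E
```

```text
time_s: 3.78
tool_pos: [0.5862, -0.0693, 0.1928]
tool_rot: [-179.9, 0.1, 53.7]
force: [0.4, -1.2, 1.2]
grip_width: 0.0598
t 3.7833 pos [ 0.5862 -0.0693  0.1928] rot [-1.7992e+02  7.0000e-02  5.3700e+01] w 0.0598 F [ 0.4 -1.2  1.2] 
 shift [ -5.1  16.2 110.8] turn [-0.08  0.07  0.4 ]
```

View pics/w2.png

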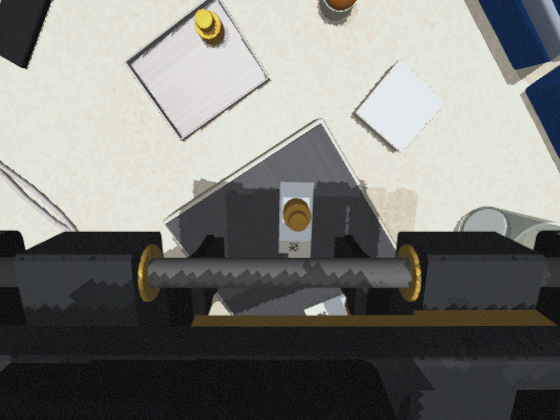

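View pics/s2.png

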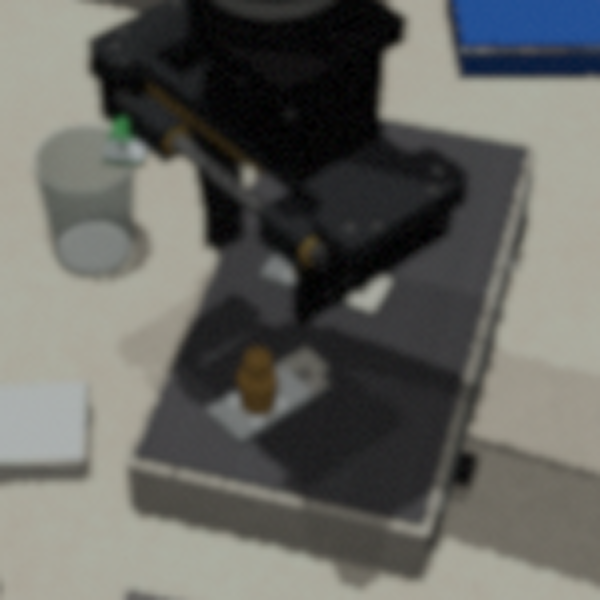

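View pics/sc2.png

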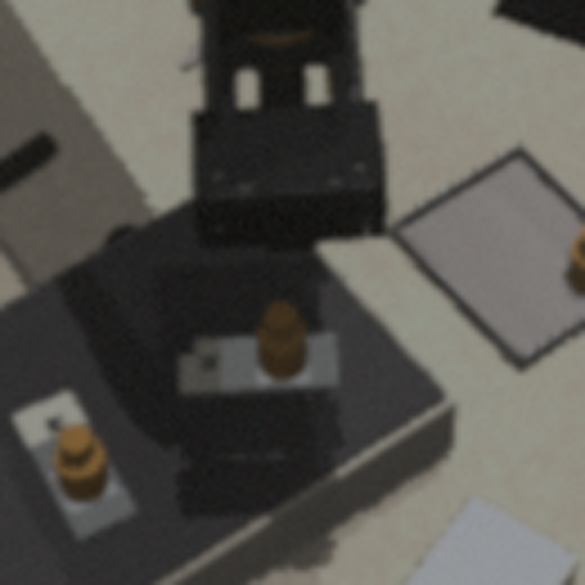

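```bash
python3 - <<'E'
from h import *
c=load("wrist"); save("w2a",crop(c["img"],260,170,340,265,7))
E
```

```text
(no output)
```

View pics/w2a.png

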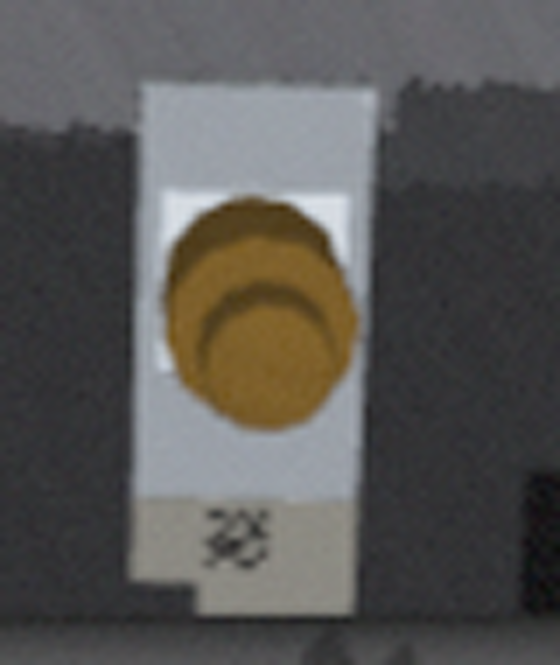

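```bash
python3 - <<'E'
from h import *
def un(p,s,u0,v0): return p[0]/s+u0-.5+.5/s, p[1]/s+v0-.5+.5/s
c=load("wrist"); f=lambda L,z: np.array([at_z(c,*un(p,7,260,170),z) for p in L])[:,:2]
P=f([(142,87),(377,90),(355,615),(128,580)],.06); print(P.round(4).tolist())
ax=P[2]-P[1]; print("mid",((P[0]+P[2])/2).round(4),np.degrees(np.arctan2(ax[1],ax[0])),np.linalg.norm(ax),np.linalg.norm(P[0]-P[1]))
ax=P[3]-P[0];print(np.degrees(np.arctan2(ax[1],ax[0])),np.linalg.norm(ax))
print("knob",f([(268,356)],.1),"mark", f([(262,315)],.084))
E
```

```text
[[0.5985, -0.0531], [0.6225, -0.0712], [0.579, -0.1286], [0.5572, -0.1063]]
mid [ 0.5887 -0.0909] -127.15816203062374 0.07200861820317628 0.030021969165560887
-127.88264245528057 0.06734296662694153
knob [[ 0.5957514  -0.08089848]] mark [[ 0.59612537 -0.08065847]]
```

```bash
python3 -m pendant '[{"rx":0,"ry":0,"rz":1,"tx":-4,"ty":15,"tz":0,"jaw":60},{"rx":0,"ry":0,"rz":0,"tx":0,"ty":0,"tz":20,"jaw":60},{"rx":0,"ry":0,"rz":0,"tx":0,"ty":0,"tz":20,"jaw":60},{"rx":0,"ry":0,"rz":0,"tx":0,"ty":0,"tz":10,"jaw":60},{"rx":0,"ry":0,"rz":0,"tx":0,"ty":0,"tz":0,"jaw":60}]'
python3 - <<'E'
from h import *
go(.596,-.082,.082,52.5)
E
```

```text
time_s: 4.35
tool_pos: [0.5953, -0.0809, 0.1421]
tool_rot: [-179.9, 0.1, 52.6]
force: [-2.0, -0.6, 0.2]
grip_width: 0.0596
t 4.35 pos [ 0.5953 -0.0809  0.1421] rot [-1.7987e+02  7.0000e-02  5.2640e+01] w 0.0596 F [-2.  -0.6  0.2] 
 shift [-0.4  1.3 60.1] turn [-0.13  0.07  0.14]
```

```bash
python3 -m pendant '[{"rx":0,"ry":0,"rz":0,"tx":0,"ty":1,"tz":20,"jaw":60},{"rx":0,"ry":0,"rz":0,"tx":0,"ty":0,"tz":20,"jaw":60},{"rx":0,"ry":0,"rz":0,"tx":0,"ty":0,"tz":13,"jaw":60},{"rx":0,"ry":0,"rz":0,"tx":0,"ty":0,"tz":6,"jaw":60},{"rx":0,"ry":0,"rz":0,"tx":0,"ty":0,"tz":0,"jaw":60},{"rx":0,"ry":0,"rz":0,"tx":0,"ty":0,"tz":0,"jaw":60}]'
python3 - <<'E'
from h import *
go(.596,-.082,.082,52.5)
c=cam("wrist"); save("w3",c["img"])
E
```

```text
time_s: 4.85
tool_pos: [0.5977, -0.0823, 0.0852]
tool_rot: [180.0, -0.0, 52.6]
force: [-0.0, -0.3, 1.0]
grip_width: 0.0597
t 4.85 pos [ 0.5977 -0.0823  0.0852] rot [ 1.7995e+02 -3.0000e-02  5.2570e+01] w 0.0597 F [-0.  -0.3  1. ] 
 shift [-0.8 -1.5  3.2] turn [ 0.05 -0.03  0.07]
```

View pics/w3.png

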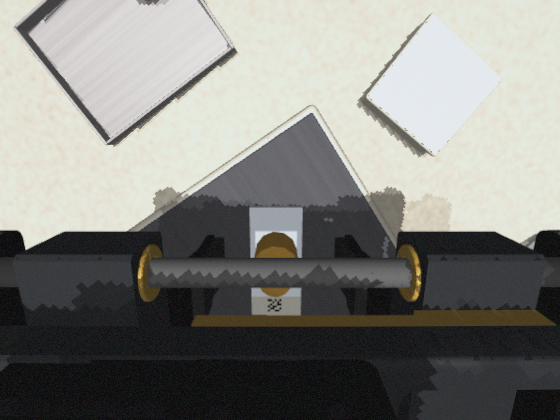

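```bash
python3 -m pendant '[{"rx":0,"ry":0,"rz":0,"tx":-1,"ty":-1,"tz":3,"jaw":45},{"rx":0,"ry":0,"rz":0,"tx":0,"ty":0,"tz":0,"jaw":30},{"rx":0,"ry":0,"rz":0,"tx":0,"ty":0,"tz":0,"jaw":27},{"rx":0,"ry":0,"rz":0,"tx":0,"ty":0,"tz":0,"jaw":20},{"rx":0,"ry":0,"rz":0,"tx":0,"ty":0,"tz":0,"jaw":20},{"rx":0,"ry":0,"rz":0,"tx":0,"ty":0,"tz":0,"jaw":20},{"rx":0,"ry":0,"rz":0,"tx":0,"ty":0,"tz":0,"jaw":20}]' 15
python3 - <<'E'
from h import *
go(.596,-.082,.082,52.5)
E
```

```text
time_s: 5.48
tool_pos: [0.5957, -0.0824, 0.0815]
tool_rot: [-180.0, -0.0, 52.6]
force: [-1.3, 0.0, 0.7]
grip_width: 0.0236
t 5.4833 pos [ 0.5957 -0.0824  0.0815] rot [-1.7999e+02 -1.0000e-02  5.2560e+01] w 0.0236 F [-1.3  0.   0.7] 
 shift [ 0.5  0.  -0.5] turn [-0.01 -0.01  0.06]
```

```bash
python3 -m pendant '[{"rx":0,"ry":0,"rz":0,"tx":0,"ty":0,"tz":-6,"jaw":20},{"rx":0,"ry":0,"rz":0,"tx":0,"ty":0,"tz":-12,"jaw":20},{"rx":0,"ry":0,"rz":0,"tx":0,"ty":0,"tz":-25,"jaw":20},{"rx":0,"ry":0,"rz":0,"tx":0,"ty":0,"tz":-25,"jaw":20},{"rx":0,"ry":0,"rz":0,"tx":0,"ty":0,"tz":-12,"jaw":20},{"rx":0,"ry":0,"rz":0,"tx":0,"ty":0,"tz":0,"jaw":20},{"rx":0,"ry":0,"rz":0,"tx":0,"ty":0,"tz":0,"jaw":20}]'
python3 - <<'E'
from h import *
go(.569,.076,.16,52.5)
c=cam("wrist"); save("w4",c["img"]); c=cam("side"); save("s4",crop(c["img"],210,90,360,240,4)); c=cam("scene"); save("sc4",crop(c["img"],150,150,330,310,4))
E
```

```text
time_s: 6.07
tool_pos: [0.596, -0.0824, 0.1619]
tool_rot: [179.9, -0.1, 52.6]
force: [-0.4, 0.0, -1.3]
grip_width: 0.0238
t 6.0667 pos [ 0.596  -0.0824  0.1619] rot [ 1.7995e+02 -7.0000e-02  5.2560e+01] w 0.0238 F [-0.4  0.  -1.3] 
 shift [ 109.4 -117.8    1.9] turn [ 0.05 -0.07  0.06]
```

View pics/w4.png

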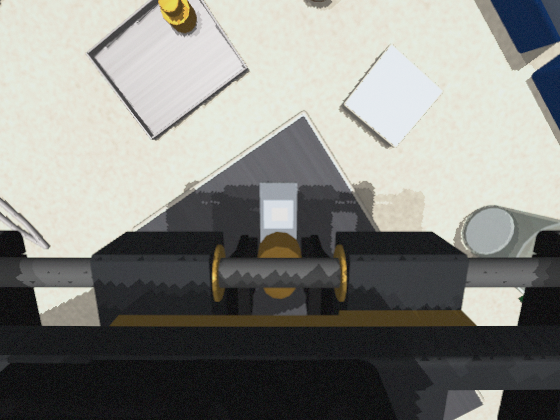

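View pics/sc4.png

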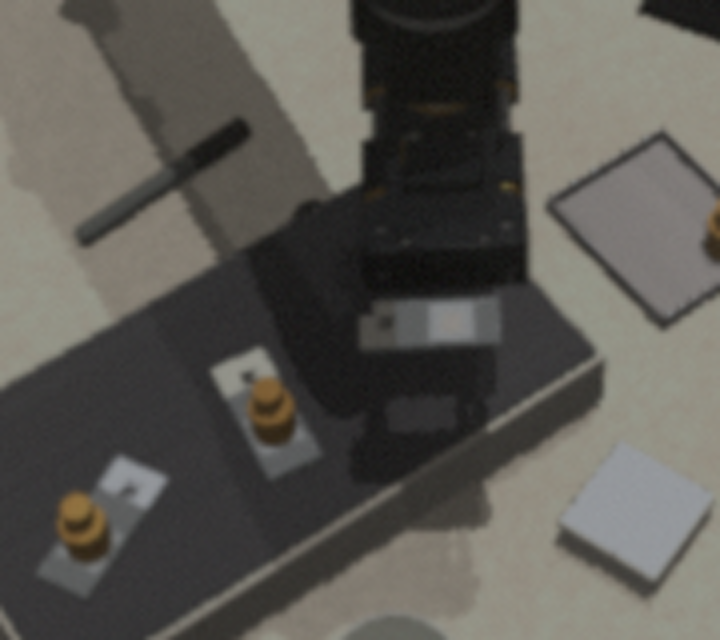

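```bash
python3 -m pendant '[{"rx":0,"ry":0,"rz":0,"tx":10,"ty":-11,"tz":0,"jaw":20},{"rx":0,"ry":0,"rz":0,"tx":20,"ty":-22,"tz":0,"jaw":20},{"rx":0,"ry":0,"rz":0,"tx":23,"ty":-25,"tz":0,"jaw":20},{"rx":0,"ry":0,"rz":0,"tx":23,"ty":-25,"tz":0,"jaw":20},{"rx":0,"ry":0,"rz":0,"tx":23,"ty":-25,"tz":0,"jaw":20},{"rx":0,"ry":0,"rz":0,"tx":10,"ty":-10,"tz":0,"jaw":20},{"rx":0,"ry":0,"rz":7,"tx":0,"ty":0,"tz":0,"jaw":20},{"rx":0,"ry":0,"rz":7,"tx":0,"ty":0,"tz":0,"jaw":20},{"rx":0,"ry":0,"rz":7,"tx":0,"ty":0,"tz":0,"jaw":20},{"rx":0,"ry":0,"rz":7,"tx":0,"ty":0,"tz":10,"jaw":20},{"rx":0,"ry":0,"rz":7,"tx":0,"ty":0,"tz":20,"jaw":20},{"rx":0,"ry":0,"rz":7,"tx":0,"ty":0,"tz":20,"jaw":20},{"rx":0,"ry":0,"rz":7,"tx":0,"ty":0,"tz":20,"jaw":20},{"rx":0,"ry":0,"rz":7,"tx":0,"ty":0,"tz":10,"jaw":20},{"rx":0,"ry":0,"rz":0,"tx":0,"ty":0,"tz":0,"jaw":20},{"rx":0,"ry":0,"rz":0,"tx":0,"ty":0,"tz":0,"jaw":20}]'
python3 - <<'E'
from h import *
go(.569,.076,.0235,-3)
c=cam("side"); save("s5",crop(c["img"],190,190,340,310,5)); c=cam("scene"); save("sc5",crop(c["img"],260,150,380,250,6));
E
```

```text
time_s: 7.55
tool_pos: [0.5672, 0.0756, 0.08]
tool_rot: [179.9, 0.2, -3.2]
force: [-0.6, -0.6, -1.3]
grip_width: 0.0235
t 7.55 pos [0.5672 0.0756 0.08  ] rot [ 1.7991e+02  1.6000e-01 -3.2500e+00] w 0.0235 F [-0.6 -0.6 -1.3] 
 shift [ 1.9 -0.6 56.5] turn [ 0.09  0.16 -0.25]
```

View pics/s5.png

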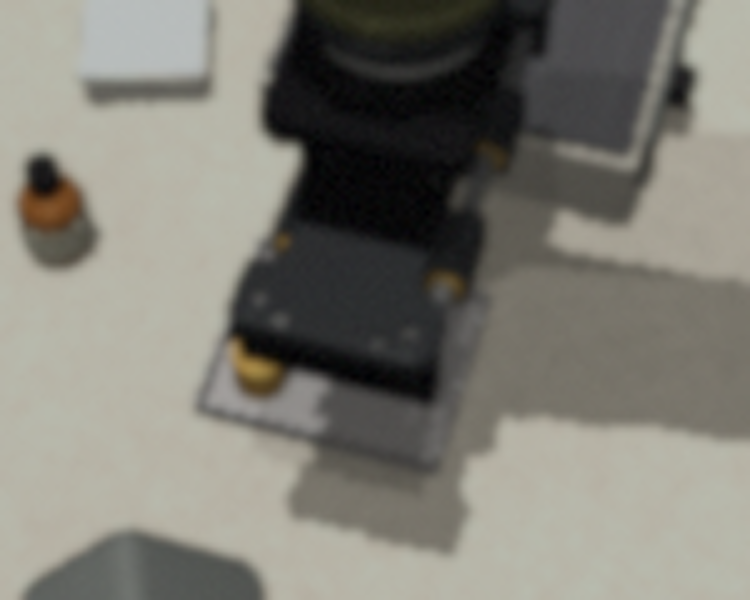

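View pics/sc5.png

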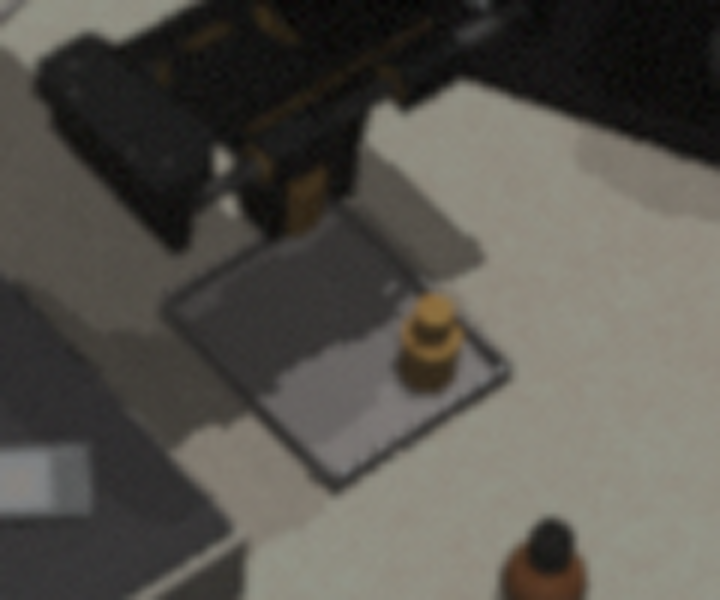

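```bash
python3 -m pendant '[{"rx":0,"ry":0,"rz":0,"tx":2,"ty":-1,"tz":15,"jaw":20},{"rx":0,"ry":0,"rz":0,"tx":0,"ty":0,"tz":15,"jaw":20},{"rx":0,"ry":0,"rz":0,"tx":0,"ty":0,"tz":10,"jaw":20},{"rx":0,"ry":0,"rz":0,"tx":0,"ty":0,"tz":7,"jaw":20},{"rx":0,"ry":0,"rz":0,"tx":0,"ty":0,"tz":4,"jaw":20},{"rx":0,"ry":0,"rz":0,"tx":0,"ty":0,"tz":0,"jaw":20},{"rx":0,"ry":0,"rz":0,"tx":0,"ty":0,"tz":0,"jaw":20},{"rx":0,"ry":0,"rz":0,"tx":0,"ty":0,"tz":0,"jaw":20}]'
python3 - <<'E'
from h import *
go(.569,.076,.0235,-3)
E
```

```text
time_s: 8.32
tool_pos: [0.571, 0.0767, 0.0311]
tool_rot: [-180.0, -0.1, -3.4]
force: [0.0, 0.2, -0.6]
grip_width: 0.0235
t 8.3167 pos [0.571  0.0767 0.0311] rot [-1.7997e+02 -7.0000e-02 -3.4400e+00] w 0.0235 F [ 0.   0.2 -0.6] 
 shift [-2.   0.8  7.6] turn [-0.03 -0.07 -0.44]
```

```bash
python3 -m pendant '[{"rx":0,"ry":0,"rz":0,"tx":0,"ty":0,"tz":3,"jaw":20},{"rx":0,"ry":0,"rz":0,"tx":0,"ty":0,"tz":2,"jaw":20},{"rx":0,"ry":0,"rz":0,"tx":0,"ty":0,"tz":0,"jaw":20},{"rx":0,"ry":0,"rz":0,"tx":0,"ty":0,"tz":0,"jaw":20}]'; python3 -m pendant '[{"rx":0,"ry":0,"rz":0,"tx":0,"ty":0,"tz":1,"jaw":20},{"rx":0,"ry":0,"rz":0,"tx":0,"ty":0,"tz":0,"jaw":20},{"rx":0,"ry":0,"rz":0,"tx":0,"ty":0,"tz":0,"jaw":20}]'
```

```text
time_s: 8.65
tool_pos: [0.5702, 0.0767, 0.0253]
tool_rot: [180.0, 0.0, -3.4]
force: [-0.4, -1.2, -1.6]
grip_width: 0.0236
time_s: 8.9
tool_pos: [0.5704, 0.0767, 0.0244]
tool_rot: [-180.0, 0.0, -3.4]
force: [-1.0, 0.2, -1.6]
grip_width: 0.0238
```

```bash
python3 -m pendant '[{"rx":0,"ry":0,"rz":0,"tx":0,"ty":0,"tz":1,"jaw":20},{"rx":0,"ry":0,"rz":0,"tx":0,"ty":0,"tz":0,"jaw":20},{"rx":0,"ry":0,"rz":0,"tx":0,"ty":0,"tz":0,"jaw":20}]'; python3 - <<'E'
from h import *
for i in range(1):
    go(.569,.076,.0235,-3)
E
```

```text
time_s: 9.15
tool_pos: [0.5705, 0.0767, 0.0235]
tool_rot: [-180.0, -0.0, -3.4]
force: [-0.5, 0.0, -1.6]
grip_width: 0.0234
t 9.15 pos [0.5705 0.0767 0.0235] rot [-1.7999e+02 -2.0000e-02 -3.4400e+00] w 0.0234 F [-0.5  0.  -1.6] 
 shift [-1.5  0.8 -0. ] turn [-0.01 -0.02 -0.44]
```

```bash
for i in 1; do python3 -m pendant '[{"rx":0,"ry":0,"rz":0,"tx":0,"ty":0,"tz":1,"jaw":20},{"rx":0,"ry":0,"rz":0,"tx":0,"ty":0,"tz":0,"jaw":20},{"rx":0,"ry":0,"rz":0,"tx":0,"ty":0,"tz":0,"jaw":20}]'; done
```

```text
time_s: 9.4
tool_pos: [0.5706, 0.0767, 0.0234]
tool_rot: [-180.0, -0.0, -3.5]
force: [-2.2, 0.5, 6.9]
grip_width: 0.0235
```

```bash
python3 -m pendant '[{"rx":0,"ry":0,"rz":0,"tx":0,"ty":0,"tz":-0.5,"jaw":20},{"rx":0,"ry":0,"rz":0,"tx":0,"ty":0,"tz":0,"jaw":25},{"rx":0,"ry":0,"rz":0,"tx":0,"ty":0,"tz":0,"jaw":28},{"rx":0,"ry":0,"rz":0,"tx":0,"ty":0,"tz":0,"jaw":34},{"rx":0,"ry":0,"rz":0,"tx":0,"ty":0,"tz":0,"jaw":36},{"rx":0,"ry":0,"rz":0,"tx":0,"ty":0,"tz":0,"jaw":36},{"rx":0,"ry":0,"rz":0,"tx":0,"ty":0,"tz":-15,"jaw":36},{"rx":0,"ry":0,"rz":0,"tx":0,"ty":0,"tz":-25,"jaw":36},{"rx":0,"ry":0,"rz":0,"tx":0,"ty":0,"tz":-30,"jaw":36},{"rx":0,"ry":0,"rz":0,"tx":0,"ty":0,"tz":-35,"jaw":36},{"rx":0,"ry":0,"rz":0,"tx":0,"ty":0,"tz":-30,"jaw":45},{"rx":0,"ry":0,"rz":0,"tx":0,"ty":0,"tz":-10,"jaw":45}]'
python3 - <<'E'
from h import *
c=cam("side"); save("s6",crop(c["img"],190,190,340,310,5)); c=cam("scene"); save("sc6",crop(c["img"],260,150,380,250,6));
go(.588,-.0925,.16,52.5)
E
```

```text
time_s: 10.4
tool_pos: [0.573, 0.0768, 0.1728]
tool_rot: [-179.8, -0.4, -3.5]
force: [1.6, 0.2, 1.0]
grip_width: 0.0418
t 10.5 pos [0.572  0.077  0.1703] rot [-179.88   -0.26   -3.44] w 0.0438 F [ 0.1 -0.2  0.1] 
 shift [ 26.1 168.2  10. ] turn [ 2.000e-02 -3.000e-01 -5.594e+01]
```

View pics/sc6.png

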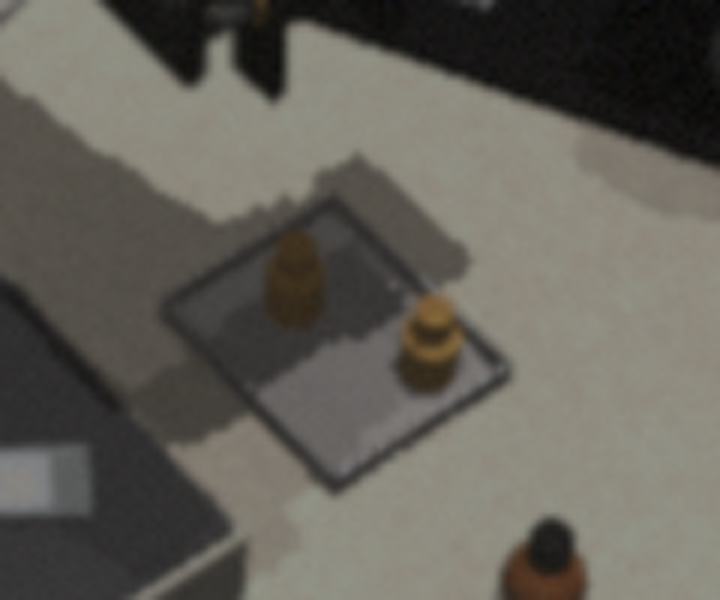

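```bash
python3 -m pendant '[{"rx":0,"ry":0,"rz":0,"tx":1,"ty":15,"tz":0,"jaw":50},{"rx":0,"ry":0,"rz":0,"tx":1,"ty":36,"tz":-5,"jaw":50},{"rx":0,"ry":0,"rz":0,"tx":1,"ty":36,"tz":-5,"jaw":50},{"rx":0,"ry":0,"rz":0,"tx":1,"ty":36,"tz":-5,"jaw":50},{"rx":0,"ry":0,"rz":0,"tx":0,"ty":36,"tz":0,"jaw":50},{"rx":0,"ry":0,"rz":0,"tx":0,"ty":30,"tz":0,"jaw":50},{"rx":0,"ry":0,"rz":0,"tx":0,"ty":12,"tz":0,"jaw":50},{"rx":0,"ry":0,"rz":-7,"tx":0,"ty":0,"tz":0,"jaw":50},{"rx":0,"ry":0,"rz":-7,"tx":0,"ty":0,"tz":0,"jaw":50},{"rx":0,"ry":0,"rz":-7,"tx":0,"ty":0,"tz":0,"jaw":50},{"rx":0,"ry":0,"rz":-7,"tx":0,"ty":0,"tz":0,"jaw":50},{"rx":0,"ry":0,"rz":-7,"tx":0,"ty":0,"tz":0,"jaw":50},{"rx":0,"ry":0,"rz":-7,"tx":0,"ty":0,"tz":0,"jaw":50},{"rx":0,"ry":0,"rz":-7,"tx":0,"ty":0,"tz":0,"jaw":50},{"rx":0,"ry":0,"rz":-7,"tx":0,"ty":0,"tz":0,"jaw":50},{"rx":0,"ry":0,"rz":0,"tx":0,"ty":0,"tz":0,"jaw":50},{"rx":0,"ry":0,"rz":0,"tx":0,"ty":0,"tz":0,"jaw":50},{"rx":0,"ry":0,"rz":0,"tx":0,"ty":0,"tz":0,"jaw":50}]'
python3 - <<'E'
from h import *
c=cam("wrist"); save("w7",c["img"])
go(.588,-.0925,.16,52.5)
save("w7a",crop(c["img"],240,120,340,265,5))
E
```

```text
time_s: 12.0
tool_pos: [0.5619, -0.1236, 0.1819]
tool_rot: [-179.9, 0.0, 52.4]
force: [-0.5, -0.3, -0.6]
grip_width: 0.05
t 12.05 pos [ 0.562  -0.1237  0.1822] rot [-1.7994e+02  3.0000e-02  5.2440e+01] w 0.0497 F [-0.2 -0.5 -0.5] 
 shift [40.6  1.6 22.1] turn [-0.06  0.03 -0.06]
```

View pics/w7.png

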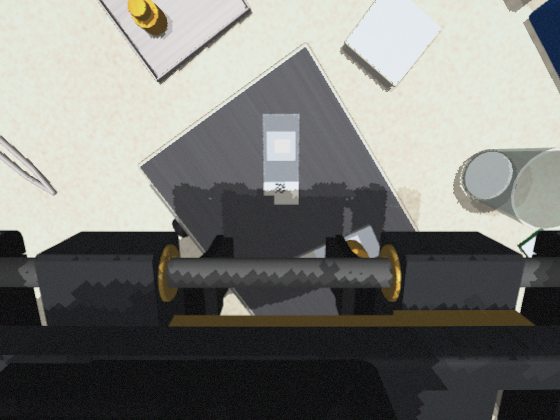

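View pics/w7a.png

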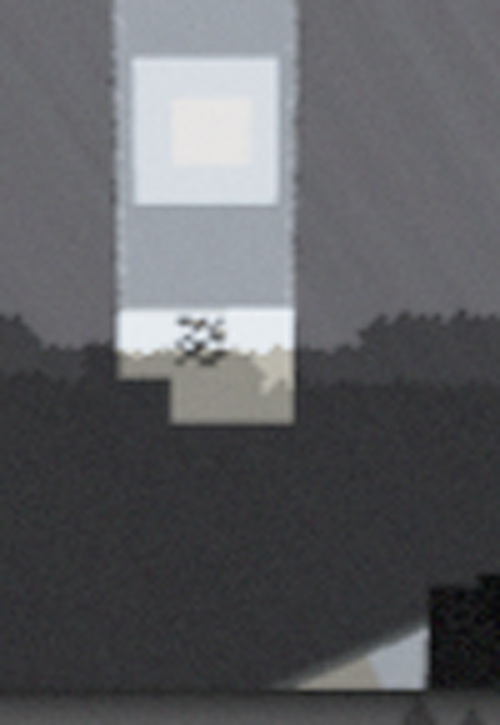

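```bash
python3 - <<'E'
from h import *
def un(p,s,u0,v0): return p[0]/s+u0-.5+.5/s, p[1]/s+v0-.5+.5/s
c=load("wrist"); save("w7b",crop(c["img"],255,105,310,215,6))
E
```

```text
(no output)
```

View pics/w7b.png

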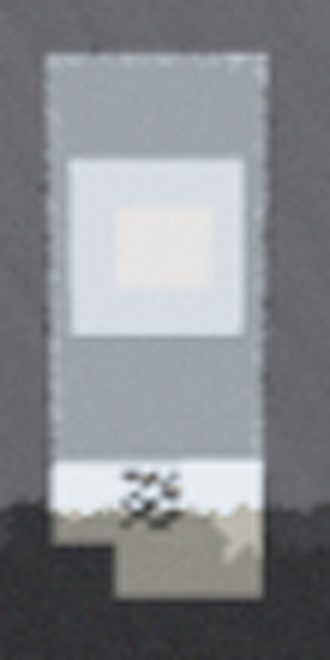

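```bash
python3 - <<'E'
from h import *
def un(p,s,u0,v0): return p[0]/s+u0-.5+.5/s, p[1]/s+v0-.5+.5/s
c=load("wrist"); f=lambda L,z: np.array([at_z(c,*un(p,6,255,105),z) for p in L])[:,:2]
P=f([(46,54),(268,54),(264,600),(50,545)],.06); 
ax=P[2]-P[1]; m=(P[0]+P[2])/2; print("mid",m.round(4),np.degrees(np.arctan2(ax[1],ax[0])),np.linalg.norm(ax),np.linalg.norm(P[0]-P[1]))
ax=P[3]-P[0];print(np.degrees(np.arctan2(ax[1],ax[0])),np.linalg.norm(ax))
go(m[0],m[1],.0705,52.5)
E
```

```text
mid [ 0.5876 -0.0924] -127.15389334771675 0.07639558658524302 0.03020816202395094
-127.84116029992411 0.068228172939526
t 12.05 pos [ 0.562  -0.1237  0.1822] rot [-1.7994e+02  3.0000e-02  5.2440e+01] w 0.0497 F [-0.2 -0.5 -0.5] 
 shift [ 40.5   1.3 111.6] turn [-0.06  0.03 -0.06]
```

```bash
python3 -m pendant '[{"rx":0,"ry":0,"rz":0,"tx":20,"ty":1,"tz":0,"jaw":50},{"rx":0,"ry":0,"rz":0,"tx":21,"ty":0,"tz":10,"jaw":46},{"rx":0,"ry":0,"rz":0,"tx":0,"ty":0,"tz":25,"jaw":46},{"rx":0,"ry":0,"rz":0,"tx":0,"ty":0,"tz":30,"jaw":46},{"rx":0,"ry":0,"rz":0,"tx":0,"ty":0,"tz":20,"jaw":46},{"rx":0,"ry":0,"rz":0,"tx":0,"ty":0,"tz":12,"jaw":46},{"rx":0,"ry":0,"rz":0,"tx":0,"ty":0,"tz":6,"jaw":46},{"rx":0,"ry":0,"rz":0,"tx":0,"ty":0,"tz":0,"jaw":46},{"rx":0,"ry":0,"rz":0,"tx":0,"ty":0,"tz":0,"jaw":46},{"rx":0,"ry":0,"rz":0,"tx":0,"ty":0,"tz":0,"jaw":46},{"rx":0,"ry":0,"rz":0,"tx":0,"ty":0,"tz":0,"jaw":46}]'
python3 - <<'E'
from h import *
go(.5881,-.0916,.0705,52.5)
c=cam("wrist"); save("w8",crop(c["img"],200,180,360,330,5))
E
```

```text
time_s: 12.97
tool_pos: [0.5891, -0.0924, 0.0814]
tool_rot: [179.9, -0.1, 52.5]
force: [-1.1, 0.2, 0.1]
grip_width: 0.0461
t 12.9667 pos [ 0.5891 -0.0924  0.0814] rot [ 1.7988e+02 -1.1000e-01  5.2540e+01] w 0.0461 F [-1.1  0.2  0.1] 
 shift [-0.  -1.3 10.9] turn [ 0.12 -0.11  0.04]
```

View pics/w8.png

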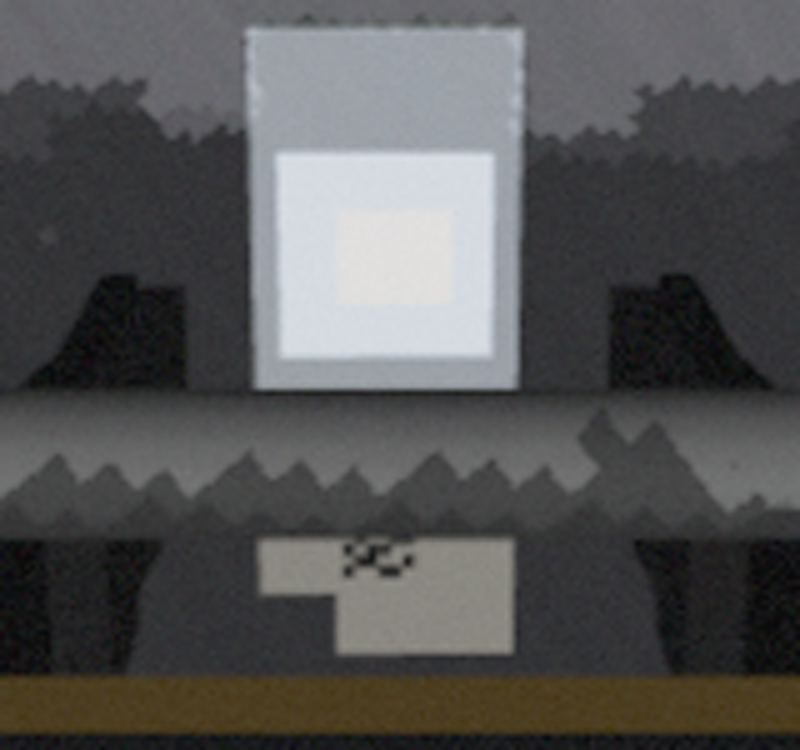

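```bash
python3 -m pendant '[{"rx":0,"ry":0,"rz":0,"tx":0,"ty":-1.2,"tz":5,"jaw":46},{"rx":0,"ry":0,"rz":0,"tx":0,"ty":0,"tz":4,"jaw":46},{"rx":0,"ry":0,"rz":0,"tx":0,"ty":0,"tz":0,"jaw":46},{"rx":0,"ry":0,"rz":0,"tx":0,"ty":0,"tz":0,"jaw":46},{"rx":0,"ry":0,"rz":0,"tx":0,"ty":0,"tz":0,"jaw":46}]'
python3 - <<'E'
from h import *
go(.5881,-.0916,.0705,52.5)
E
```

```text
time_s: 13.43
tool_pos: [0.587, -0.0915, 0.0708]
tool_rot: [-180.0, 0.0, 52.6]
force: [0.1, -0.4, -0.1]
grip_width: 0.0456
t 13.4333 pos [ 0.587  -0.0915  0.0708] rot [-1.7999e+02  1.0000e-02  5.2560e+01] w 0.0456 F [ 0.1 -0.4 -0.1] 
 shift [0.6 1.  0.3] turn [-0.01  0.01  0.06]
```

```bash
python3 -m pendant '[{"rx":0,"ry":0,"rz":0,"tx":0,"ty":0,"tz":0.5,"jaw":38},{"rx":0,"ry":0,"rz":0,"tx":0,"ty":0,"tz":0,"jaw":34},{"rx":0,"ry":0,"rz":0,"tx":0,"ty":0,"tz":0,"jaw":32},{"rx":0,"ry":0,"rz":0,"tx":0,"ty":0,"tz":0,"jaw":26},{"rx":0,"ry":0,"rz":0,"tx":0,"ty":0,"tz":0,"jaw":26},{"rx":0,"ry":0,"rz":0,"tx":0,"ty":0,"tz":0,"jaw":26},{"rx":0,"ry":0,"rz":0,"tx":0,"ty":0,"tz":0,"jaw":26}]' 20
python3 - <<'E'
from h import *
go(.5881,-.0916,.0705,52.5)
c=cam("wrist"); save("w9",crop(c["img"],200,180,360,330,5))
E
```

```text
time_s: 14.02
tool_pos: [0.5872, -0.0915, 0.0705]
tool_rot: [180.0, -0.0, 52.6]
force: [0.8, -0.3, 0.6]
grip_width: 0.0295
t 14.0167 pos [ 0.5872 -0.0915  0.0705] rot [ 1.7998e+02 -1.0000e-02  5.2560e+01] w 0.0295 F [ 0.8 -0.3  0.6] 
 shift [ 0.5  0.8 -0. ] turn [ 0.02 -0.01  0.06]
```

View pics/w9.png

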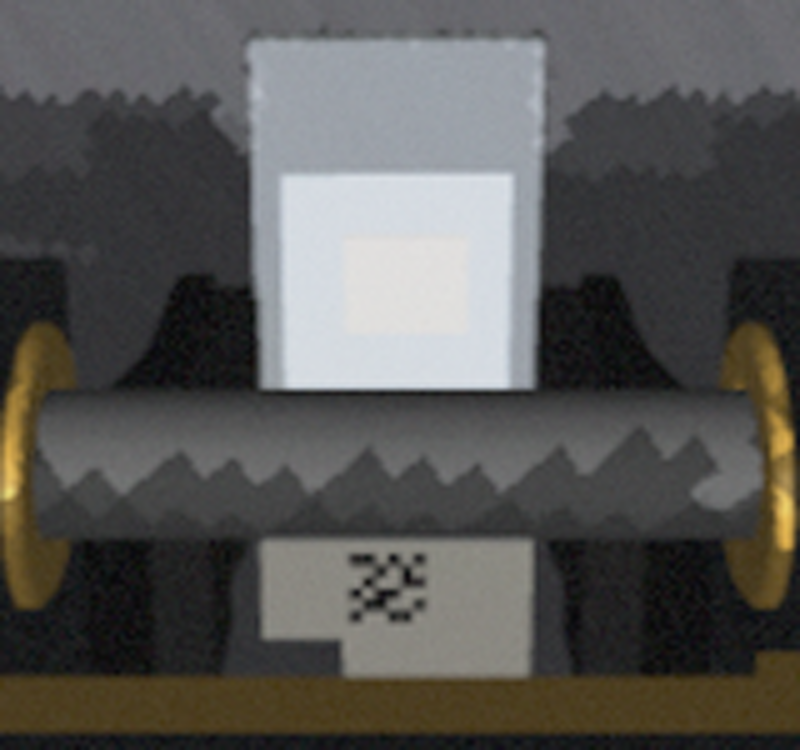

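```bash
python3 -m pendant '[{"rx":0,"ry":0,"rz":0,"tx":0,"ty":0,"tz":-3,"jaw":26},{"rx":0,"ry":0,"rz":0,"tx":0,"ty":0,"tz":-6,"jaw":26},{"rx":0,"ry":0,"rz":0,"tx":0,"ty":0,"tz":-12,"jaw":26},{"rx":0,"ry":0,"rz":0,"tx":0,"ty":0,"tz":-20,"jaw":26},{"rx":0,"ry":0,"rz":0,"tx":0,"ty":0,"tz":-25,"jaw":26},{"rx":0,"ry":0,"rz":0,"tx":0,"ty":0,"tz":-20,"jaw":26},{"rx":0,"ry":0,"rz":0,"tx":0,"ty":0,"tz":-10,"jaw":26},{"rx":0,"ry":0,"rz":0,"tx":0,"ty":0,"tz":0,"jaw":26},{"rx":0,"ry":0,"rz":0,"tx":0,"ty":0,"tz":0,"jaw":26}]'
python3 - <<'E'
from h import *
go(.5881,-.0916,.1665,52.5)
c=cam("wrist"); save("w10",crop(c["img"],200,180,360,330,5))
c=cam("side"); save("s10",crop(c["img"],210,90,360,240,4)); c=cam("scene"); save("sc10",crop(c["img"],170,150,330,280,5))
E
```

```text
time_s: 14.82
tool_pos: [0.5872, -0.0914, 0.1668]
tool_rot: [180.0, -0.1, 52.6]
force: [-0.4, 0.4, 0.0]
grip_width: 0.0294
t 14.8167 pos [ 0.5872 -0.0914  0.1668] rot [ 1.7997e+02 -5.0000e-02  5.2560e+01] w 0.0294 F [-0.4  0.4  0. ] 
 shift [0.4 0.8 0.3] turn [ 0.03 -0.05  0.06]
```

View pics/w10.png

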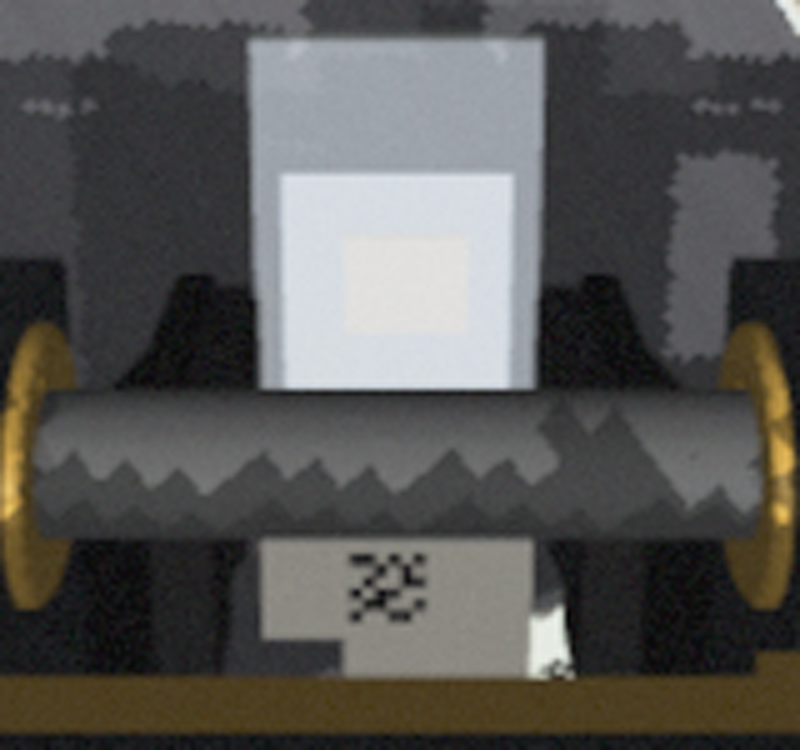

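View pics/sc10.png

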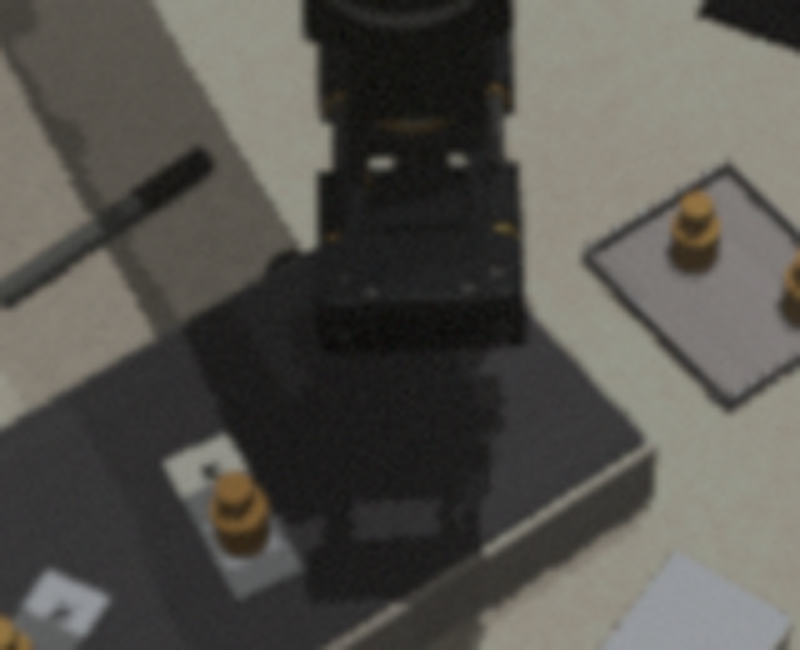

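```bash
python3 -m pendant '[{"rx":0,"ry":0,"rz":0,"tx":4,"ty":-12,"tz":0,"jaw":26},{"rx":0,"ry":0,"rz":0,"tx":8,"ty":-24,"tz":0,"jaw":26},{"rx":0,"ry":0,"rz":0,"tx":9,"ty":-28,"tz":0,"jaw":26},{"rx":0,"ry":0,"rz":0,"tx":9,"ty":-28,"tz":0,"jaw":26},{"rx":0,"ry":0,"rz":0,"tx":9,"ty":-28,"tz":0,"jaw":26},{"rx":0,"ry":0,"rz":0,"tx":9,"ty":-28,"tz":0,"jaw":26},{"rx":0,"ry":0,"rz":0,"tx":8,"ty":-24,"tz":0,"jaw":26},{"rx":0,"ry":0,"rz":0,"tx":6,"ty":-18,"tz":0,"jaw":26},{"rx":0,"ry":0,"rz":0,"tx":3,"ty":-7,"tz":0,"jaw":26},{"rx":0,"ry":0,"rz":-3,"tx":0,"ty":0,"tz":0,"jaw":26},{"rx":0,"ry":0,"rz":-5,"tx":0,"ty":0,"tz":0,"jaw":26},{"rx":0,"ry":0,"rz":-6,"tx":0,"ty":0,"tz":0,"jaw":26},{"rx":0,"ry":0,"rz":-6,"tx":0,"ty":0,"tz":0,"jaw":26},{"rx":0,"ry":0,"rz":-6,"tx":0,"ty":0,"tz":0,"jaw":26},{"rx":0,"ry":0,"rz":-6,"tx":0,"ty":0,"tz":0,"jaw":26},{"rx":0,"ry":0,"rz":-6,"tx":0,"ty":0,"tz":0,"jaw":26},{"rx":0,"ry":0,"rz":-6,"tx":0,"ty":0,"tz":0,"jaw":26},{"rx":0,"ry":0,"rz":-6,"tx":0,"ty":0,"tz":0,"jaw":26}]'
python3 -m pendant '[{"rx":0,"ry":0,"rz":-6,"tx":0,"ty":0,"tz":0,"jaw":26},{"rx":0,"ry":0,"rz":-6,"tx":0,"ty":0,"tz":0,"jaw":26},{"rx":0,"ry":0,"rz":-6,"tx":0,"ty":0,"tz":0,"jaw":26},{"rx":0,"ry":0,"rz":-6,"tx":0,"ty":0,"tz":0,"jaw":26},{"rx":0,"ry":0,"rz":-6,"tx":0,"ty":0,"tz":0,"jaw":26},{"rx":0,"ry":0,"rz":-6,"tx":0,"ty":0,"tz":0,"jaw":26},{"rx":0,"ry":0,"rz":-6,"tx":0,"ty":0,"tz":0,"jaw":26},{"rx":0,"ry":0,"rz":-6,"tx":0,"ty":0,"tz":0,"jaw":26},{"rx":0,"ry":0,"rz":-6,"tx":0,"ty":0,"tz":0,"jaw":26},{"rx":0,"ry":0,"rz":-6,"tx":0,"ty":0,"tz":0,"jaw":26},{"rx":0,"ry":0,"rz":-6,"tx":0,"ty":0,"tz":0,"jaw":26},{"rx":0,"ry":0,"rz":-6,"tx":0,"ty":0,"tz":0,"jaw":26},{"rx":0,"ry":0,"rz":-6,"tx":0,"ty":0,"tz":0,"jaw":26},{"rx":0,"ry":0,"rz":-6,"tx":0,"ty":0,"tz":0,"jaw":26},{"rx":0,"ry":0,"rz":-6,"tx":0,"ty":0,"tz":0,"jaw":26},{"rx":0,"ry":0,"rz":-6,"tx":0,"ty":0,"tz":0,"jaw":26},{"rx":0,"ry":0,"rz":-4,"tx":0,"ty":0,"tz":0,"jaw":26},{"rx":0,"ry":0,"rz":0,"tx":0,"ty":0,"tz":0,"jaw":26},{"rx":0,"ry":0,"rz":0,"tx":0,"ty":0,"tz":0,"jaw":26}]'
python3 - <<'E'
from h import *
go(.4596,.2445,.1665,203); print(np.round(env.get_obs()["qpos"],1))
c=cam("wrist"); save("w11",crop(c["img"],200,180,360,330,5))
c=cam("side"); save("s11",c["img"]); c=cam("scene"); save("sc11",c["img"])
E
```

```text
time_s: 16.47
tool_pos: [0.4699, 0.0793, 0.1658]
tool_rot: [-180.0, 0.0, 102.8]
force: [0.8, 0.6, -0.7]
grip_width: 0.0294
time_s: 18.05
tool_pos: [0.47, 0.0795, 0.166]
tool_rot: [-180.0, -0.0, -157.6]
force: [-0.2, 0.2, -0.1]
grip_width: 0.0292
t 18.05 pos [0.47   0.0795 0.166 ] rot [-1.7999e+02 -4.0000e-02 -1.5759e+02] w 0.0292 F [-0.2  0.2 -0.1] 
 shift [-53.3 156.5  -0.6] turn [-0.01 -0.04 -0.59]
[-39.9  -0.7  27.1 113.1   0.4  67.5  99.5]
```

View pics/w11.png

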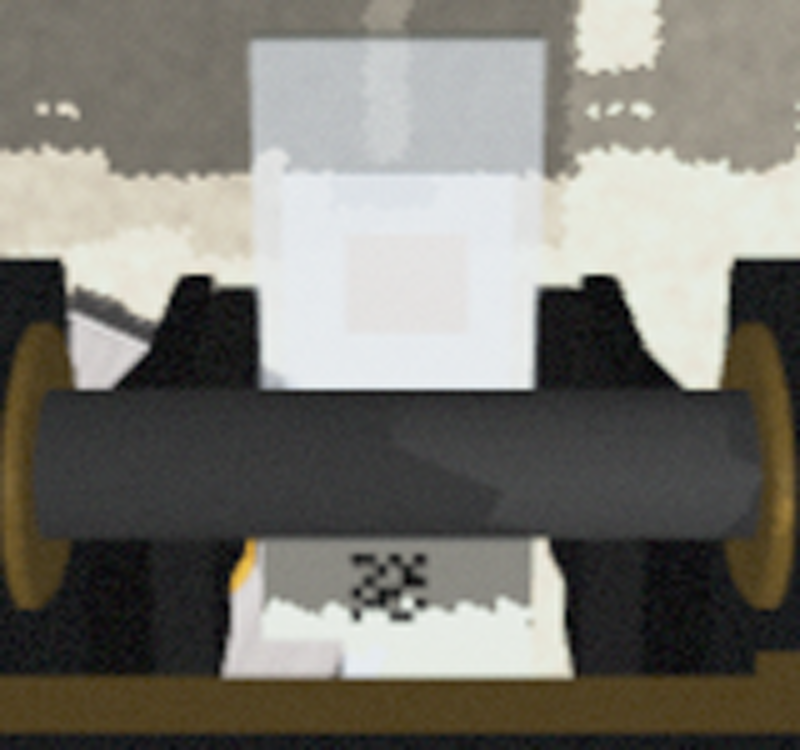

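View pics/s11.png

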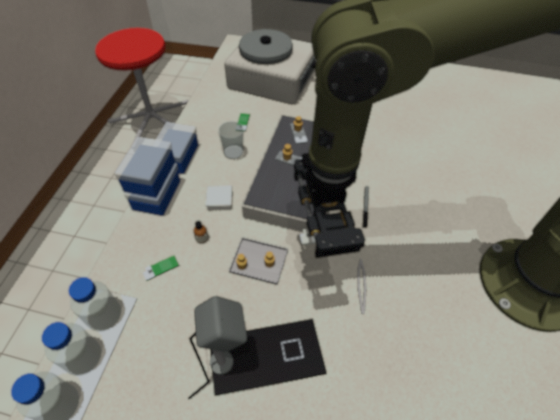

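View pics/sc11.png

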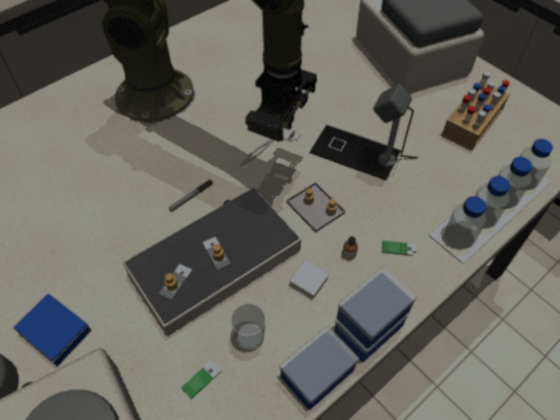

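```bash
python3 -m pendant '[{"rx":0,"ry":0,"rz":-0.6,"tx":0,"ty":10,"tz":0,"jaw":26},{"rx":0,"ry":0,"rz":0,"tx":0,"ty":20,"tz":0,"jaw":26},{"rx":0,"ry":0,"rz":0,"tx":0,"ty":28,"tz":0,"jaw":26},{"rx":0,"ry":0,"rz":0,"tx":0,"ty":28,"tz":0,"jaw":26},{"rx":0,"ry":0,"rz":0,"tx":0,"ty":28,"tz":0,"jaw":26},{"rx":0,"ry":0,"rz":0,"tx":0,"ty":22,"tz":0,"jaw":26},{"rx":0,"ry":0,"rz":0,"tx":0,"ty":14,"tz":0,"jaw":26},{"rx":0,"ry":0,"rz":0,"tx":0,"ty":6,"tz":0,"jaw":26},{"rx":0,"ry":0,"rz":0,"tx":0,"ty":0,"tz":10,"jaw":26},{"rx":0,"ry":0,"rz":0,"tx":0,"ty":0,"tz":20,"jaw":26},{"rx":0,"ry":0,"rz":0,"tx":0,"ty":0,"tz":20,"jaw":26},{"rx":0,"ry":0,"rz":0,"tx":0,"ty":0,"tz":10,"jaw":26},{"rx":0,"ry":0,"rz":0,"tx":0,"ty":0,"tz":0,"jaw":26},{"rx":0,"ry":0,"rz":0,"tx":0,"ty":0,"tz":0,"jaw":26}]'
python3 - <<'E'
from h import *
go(.4596,.2445,.0785,203); print(np.round(env.get_obs()["qpos"],1))
c=cam("side"); save("s12",crop(c["img"],170,190,450,400,2.8)); c=cam("scene"); save("sc12",crop(c["img"],240,30,440,230,3))
E
```

```text
time_s: 19.37
tool_pos: [0.4089, 0.2224, 0.106]
tool_rot: [-180.0, -0.1, -156.9]
force: [-0.4, -0.4, 0.7]
grip_width: 0.0294
t 19.3667 pos [0.4089 0.2224 0.106 ] rot [-1.7996e+02 -7.0000e-02 -1.5692e+02] w 0.0294 F [-0.4 -0.4  0.7] 
 shift [-55.3   0.5  27.4] turn [-0.04 -0.07  0.08]
[-48.9   2.1  17.4 118.   -0.7  60.1  82. ]
```

View pics/s12.png

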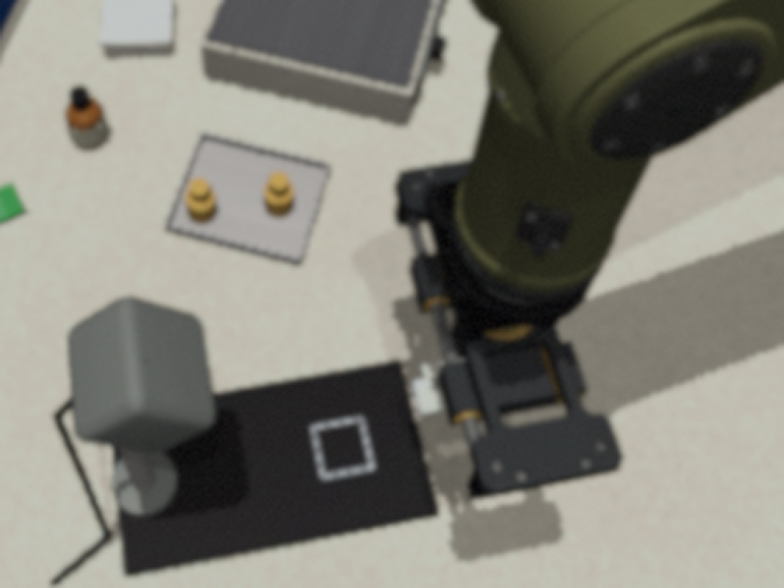

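View pics/sc12.png

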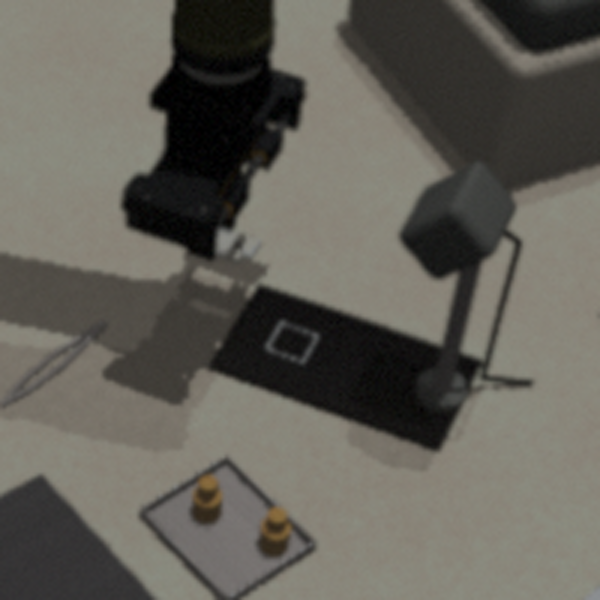

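```bash
python3 -m pendant '[{"rx":0,"ry":0,"rz":0,"tx":-5,"ty":0.5,"tz":6,"jaw":26},{"rx":0,"ry":0,"rz":0,"tx":-10,"ty":0,"tz":10,"jaw":26},{"rx":0,"ry":0,"rz":0,"tx":-15,"ty":0,"tz":7,"jaw":26},{"rx":0,"ry":0,"rz":0,"tx":-13,"ty":0,"tz":4,"jaw":26},{"rx":0,"ry":0,"rz":0,"tx":-8,"ty":0,"tz":0,"jaw":26},{"rx":0,"ry":0,"rz":0,"tx":-4,"ty":0,"tz":0,"jaw":26},{"rx":0,"ry":0,"rz":0,"tx":0,"ty":0,"tz":0,"jaw":26},{"rx":0,"ry":0,"rz":0,"tx":0,"ty":0,"tz":0,"jaw":26},{"rx":0,"ry":0,"rz":0,"tx":0,"ty":0,"tz":0,"jaw":26},{"rx":0,"ry":0,"rz":0,"tx":0,"ty":0,"tz":0,"jaw":26}]'
python3 - <<'E'
from h import *
go(.4596,.2445,.0785,203)
c=cam("side"); save("s13",crop(c["img"],240,300,360,390,6)); c=cam("scene"); save("sc13",crop(c["img"],300,90,400,175,7.5))
c=cam("wrist"); save("w13",crop(c["img"],200,180,360,330,5))
E
```

```text
time_s: 20.3
tool_pos: [0.4589, 0.2454, 0.0797]
tool_rot: [180.0, 0.0, -156.8]
force: [-0.4, 0.5, -0.3]
grip_width: 0.0294
t 20.3 pos [0.4589 0.2454 0.0797] rot [ 1.7998e+02  1.0000e-02 -1.5684e+02] w 0.0294 F [-0.4  0.5 -0.3] 
 shift [-0.3 -1.1  1.2] turn [0.02 0.01 0.16]
```

View pics/s13.png

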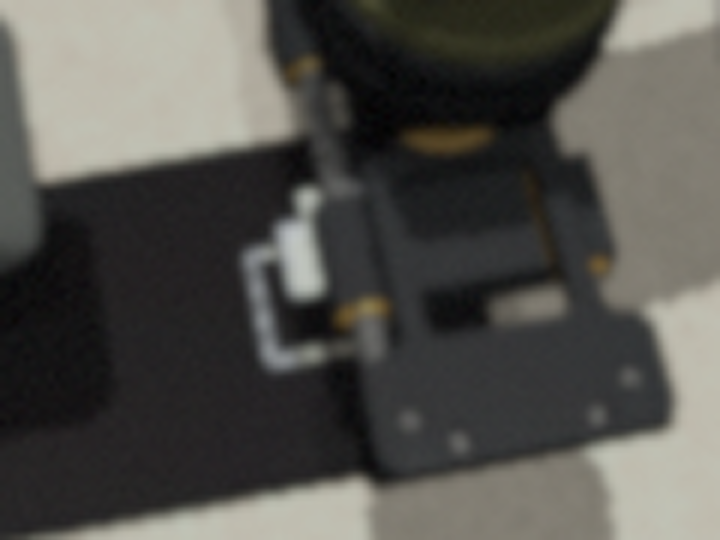

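View pics/sc13.png

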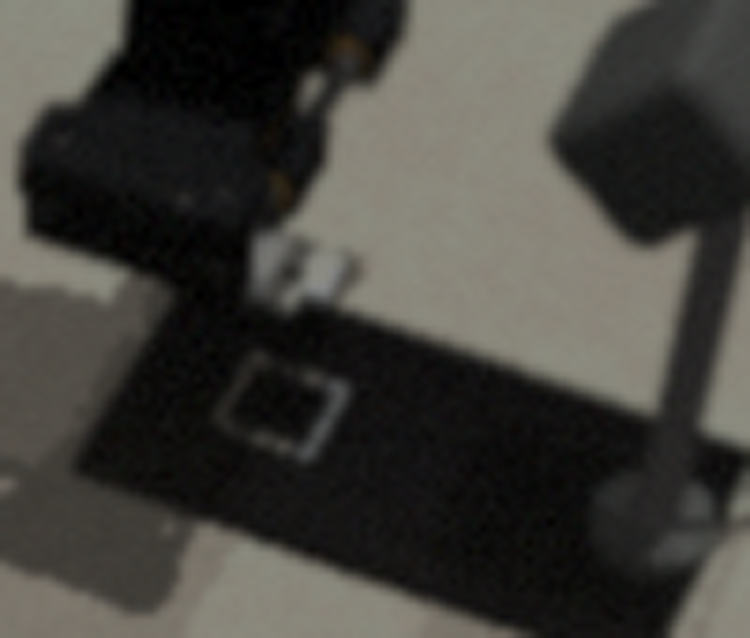

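View pics/w13.png

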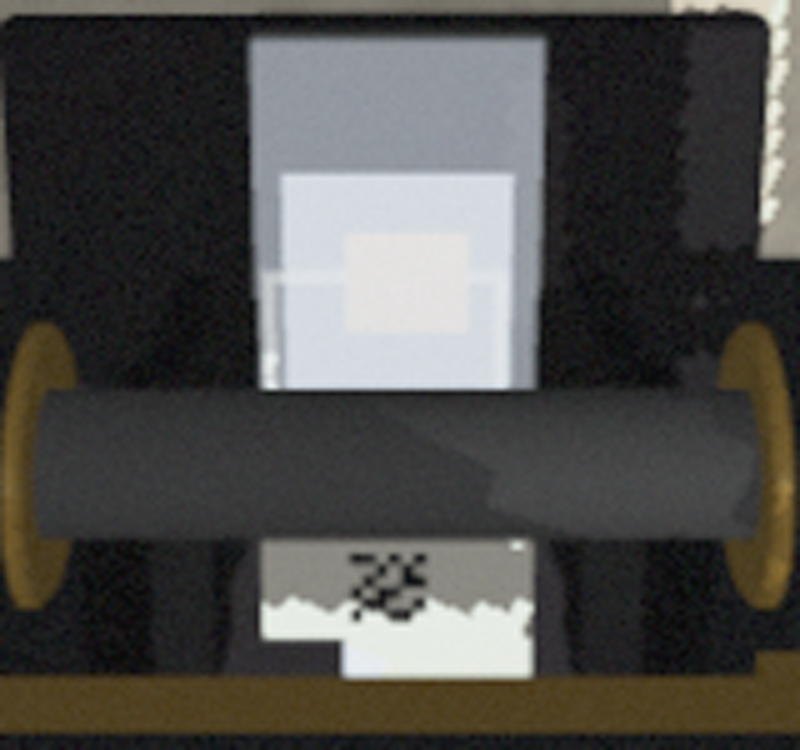

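```bash
python3 - <<'E'
from h import *
def un(p,s,u0,v0): return p[0]/s+u0-.5+.5/s, p[1]/s+v0-.5+.5/s
c=load("wrist"); o=env.get_obs(); zt=.0785+.0-.0105+.0008
f=lambda L,z: np.array([at_z(c,*un(p,5,200,180),z) for p in L])[:,:2]
P=f([(249,38),(546,38)],zt); cm=P.mean(0); print("clear end",cm.round(4),np.linalg.norm(P[0]-P[1])); d=P[1]-P[0]; print("edge yaw",np.degrees(np.arctan2(d[1],d[0])))
# long sides
for a,b in (((249,38),(260,600)),((546,38),(534,600))):
    Q=f([a,b],zt); e=Q[1]-Q[0]; print("side yaw",np.degrees(np.arctan2(e[1],e[0])))
nf=f([(533,676),(341,676)],zt); print("frost corner",nf.round(4), "code",f([(388,587)],zt))
S=f([(265,278),(505,278)],.008); u=np.array([np.cos(np.radians(23)),np.sin(np.radians(23))])
print("sq",S.round(4),np.linalg.norm(S[0]-S[1]),"aim est",(S.mean(0)+.018*u).round(4))
B=f([(8,17),(765,17)],.008); d=B[1]-B[0]; print("base back",B.round(4),np.linalg.norm(d),np.degrees(np.arctan2(d[1],d[0])),"aim",(B.mean(0)+.055*u).round(4))
print("label from clear", (cm+.064*u).round(4))
go(.4596,.2445,.0785,203,o)
E
```

```text
clear end [0.4246 0.2311] 0.030157807290651345
edge yaw 113.13266629845471
side yaw 22.927058533880402
side yaw 23.287352805537715
frost corner [[0.4859 0.2739]
 [0.4944 0.254 ]] code [[0.4820417  0.25446148]]
sq [[0.4752 0.2318]
 [0.4615 0.264 ]] 0.03503825866158022 aim est [0.4849 0.2549]
base back [[0.4536 0.1843]
 [0.4119 0.2818]] 0.10604111484652862 113.13348198789753 aim [0.4834 0.2545]
label from clear [0.4836 0.2561]
t 20.45 pos [0.459  0.2454 0.0796] rot [ 1.7998e+02  2.0000e-02 -1.5683e+02] w 0.0292 F [-0.   0.3 -0.1] 
 shift [-0.1 -1.1  1.1] turn [0.02 0.02 0.17]
```

```bash
python3 -m pendant '[{"rx":0,"ry":0,"rz":0,"tx":-0.6,"ty":-1.2,"tz":1,"jaw":26},{"rx":0,"ry":0,"rz":0,"tx":0,"ty":0,"tz":0,"jaw":26},{"rx":0,"ry":0,"rz":0,"tx":0,"ty":0,"tz":0,"jaw":26},{"rx":0,"ry":0,"rz":0,"tx":0,"ty":0,"tz":0,"jaw":26},{"rx":0,"ry":0,"rz":0,"tx":0,"ty":0,"tz":0,"jaw":26},{"rx":0,"ry":0,"rz":0,"tx":0,"ty":0,"tz":0,"jaw":26},{"rx":0,"ry":0,"rz":0,"tx":0,"ty":0,"tz":0,"jaw":26}]'
python3 - <<'E'
from h import *
go(.4596,.2445,.0785,203); print(np.round(env.get_obs()["joint_velocities"],2))
c=cam("wrist"); save("w14",c["img"]); c=cam("side"); save("s14",c["img"]); c=cam("scene"); save("sc14",c["img"])
# slide level: depth on frosted end and clear end
c=load("wrist")
for u,v in [(262,195),(295,195),(268,235),(262,296),(290,296),(298,310)]: print((u,v),at_d(c,u,v).round(4))
E
```

```text
time_s: 21.03
tool_pos: [0.4603, 0.2446, 0.0784]
tool_rot: [180.0, 0.0, -156.8]
force: [-0.4, -0.8, -0.6]
grip_width: 0.0293
t 21.0333 pos [0.4603 0.2446 0.0784] rot [ 180.      0.   -156.84] w 0.0293 F [-0.4 -0.8 -0.6] 
 shift [ 0.7  0.2 -0.1] turn [0.   0.   0.16]
[ 0.05 -0.    0.03  0.06  0.01  0.03  0.13]
(262, 195) [0.4331 0.2238 0.0674]
(295, 195) [0.4264 0.2393 0.068 ]
(268, 235) [0.4518 0.2349 0.0677]
(262, 296) [0.4863 0.2457 0.0671]
(290, 296) [0.4803 0.2601 0.0669]
(298, 310) [0.4862 0.2676 0.0677]
```

View pics/w14.png

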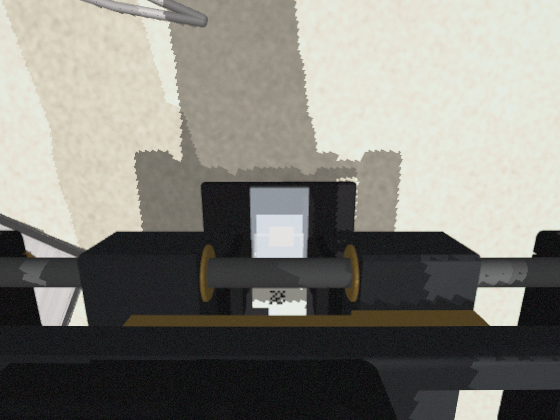

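View pics/s14.png

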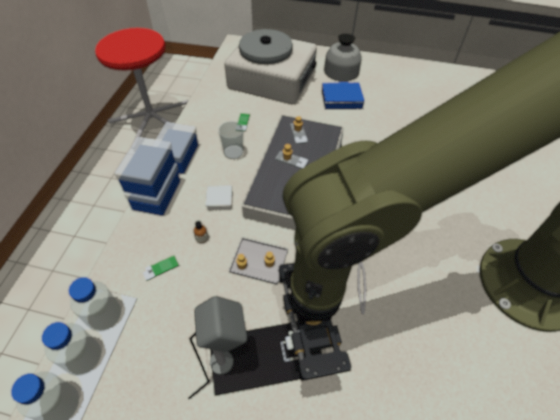

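View pics/sc14.png

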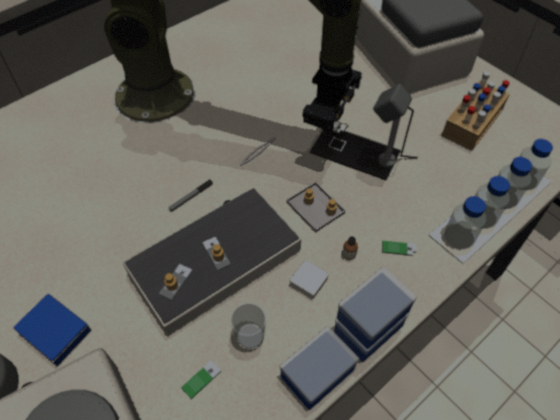

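The slide is level: depth readings put its top at z 0.067–0.068 at both ends. It's on target and still, and everything else is where it was. Handing in.

```bash
python3 -c "
from cell import env
print(env.sign_off())"
```

```text
the job is handed in; nothing more can be done
None
```

I finished the job and handed it in at about 21 s of the 58 s allowed.

- **Weight:** I lifted the brass weight off the notched slide, the one nearest the tray. I lowered it into the free half of the tray until contact (about 7 N), then released it. It stands upright beside the spare.
- **Slide:** I gripped the slide across its middle with 20 N and carried it to the reader, label up, with the notched, frosted end towards the post. It did not slip in the grip.

**Last checks**
- **Position:** the label is about 1 mm from the centre of the square, worked out from the pose after a last correction of about 1 mm.
- **Height:** the slide's top measured z = 0.067–0.068 m at both ends, so it is level and 59–60 mm above the base.
- **Direction:** its heading is within about 0.3° of the reader's axis.
- **Motion and contact:** joint speeds were almost zero and outside forces under 1 N. I saw no contact with the reader.
- **Rest of the scene:** the other slides and weights look unmoved in the final pictures.

**Disagreements:** the side camera's first fix on the slide was about 5 mm off the other views in y, so I used the wrist camera's fix. The estimates of the square's centre differed by 1–5 mm between views; I aimed at about (0.4845, 0.255), close to the wrist camera's estimates.

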